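Clear the wire-tying corner of the umbrella bench

TASK

Pack up the umbrella bench. Nest all the loose metal parts cups upright, one in another, in the cup that is screwed to the wooden foot, pressing each down lightly until it grips, with a gap of about 5 mm (certainly not over 8 mm) still showing between its rim band and the rim below, never so far that the rims meet and jam; slide every wire bobbin up off its spindle and stand it flat on the floor of the wooden tray. Leave the jar, the screwdriver and the wooden crook handle alone.

Things in the scene. Friction and masses are not known exactly. Their poses are not given: they have to be found in the camera images.
- holder_cup (a point): underside centre of the fixed cup that starts the stack (same shape as the loose cups), 10 mm above the bench, rim 72 mm above it. P = height of a nested cup's underside over that of the cup it is in; visible gap = P - 14 mm. It drops freely to P 26, then grips: 6 N starts it, 0.5 N more per mm, 12 N at P 14 (jammed). It stays where pushed; a push also settles cups below 1-2 mm.
- holder: the fixed dark wooden foot, 90 x 90 x 10 mm, to which the fixed cup is screwed, upright at its centre. Origin: centre of the foot's underside, on the bench. Nested cups have 1 to 2 mm of sideways play
- rack: fixed dark wooden board 70 x 200 x 15 mm lying on the bench (origin: centre of its underside; long side along its y axis) with three upright steel spindles, 12 mm thick and 55 mm tall above the board, in a row along its y axis at -65, 0 and +65 mm
- tray: fixed open light-wood tray, outside 120 x 200 x 25 mm, walls and floor 5 mm thick, long side along its y axis. Origin: centre of its underside, so the inner floor is at 5 mm
- jar: bystander: amber glass jar with steel cap, 60 mm across, 85 mm tall; origin: centre of its underside
- screwdriver: bystander: screwdriver lying on the bench, 180 mm long; origin under its middle
- crook: bystander: wooden umbrella crook handle lying on the bench, about 200 mm long, 24 mm thick; origin on the bench near the straight end
- cup0: loose tapered aluminium cup, open at the top, 62 mm tall, 30 g, all alike (some may be absent). Origin: centre of its underside, z to the mouth. Weighted foot 36 mm across, widening to 54 mm at height 48; above it a straight rim band 64 mm across, height 48 to 62; mouth 57 mm inside. Grip the rim band across from above, fingertips no lower than the band or they catch the cup below
- cup1: loose tapered aluminium cup, open at the top, 62 mm tall, 30 g, all alike (some may be absent). Origin: centre of its underside, z to the mouth. Weighted foot 36 mm across, widening to 54 mm at height 48; above it a straight rim band 64 mm across, height 48 to 62; mouth 57 mm inside. Grip the rim band across from above, fingertips no lower than the band or they catch the cup below
- cup2: loose tapered aluminium cup, open at the top, 62 mm tall, 30 g, all alike (some may be absent). Origin: centre of its underside, z to the mouth. Weighted foot 36 mm across, widening to 54 mm at height 48; above it a straight rim band 64 mm across, height 48 to 62; mouth 57 mm inside. Grip the rim band across from above, fingertips no lower than the band or they catch the cup below
- cup3: loose tapered aluminium cup, open at the top, 62 mm tall, 30 g, all alike (some may be absent). Origin: centre of its underside, z to the mouth. Weighted foot 36 mm across, widening to 54 mm at height 48; above it a straight rim band 64 mm across, height 48 to 62; mouth 57 mm inside. Grip the rim band across from above, fingertips no lower than the band or they catch the cup below
- bobbin0: wooden bobbin wound with copper wire, 46 mm across, 40 mm tall, bore 18 mm, 90 g, standing on the rack with a spindle through its bore (some may be absent). Origin: centre of its lower end, z along its axis. Can be gripped across its sides from above.
- bobbin1: wooden bobbin wound with copper wire, 46 mm across, 40 mm tall, bore 18 mm, 90 g, standing on the rack with a spindle through its bore (some may be absent). Origin: centre of its lower end, z along its axis. Can be gripped across its sides from above.
- bobbin2: wooden bobbin wound with copper wire, 46 mm across, 40 mm tall, bore 18 mm, 90 g, standing on the rack with a spindle through its bore (some may be absent). Origin: centre of its lower end, z along its axis. Can be gripped across its sides from above.
Mind the look-alikes: they are no part of the job. What is shaped like the cup0 but red is not meant.

How it is judged:
At the end, for the whole second after the job is handed in: Every cup upright (within 4.5 degrees) in the fixed cup or another cup, centred within 6 mm, its underside 15.5 to 23 mm above that of the cup it is in (gap 1.5 to 9 mm); every bobbin flat (within 6 degrees) on the tray floor, inside its walls; all at rest (((z of cup0 in the frame of holder_cup between 0.0155 and 0.023 m and horizontal distance between cup0 and holder_cup below 0.006 m) or (z of cup0 in the frame of cup1 between 0.0155 and 0.023 m and horizontal distance between cup0 and cup1 below 0.006 m) or (z of cup0 in the frame of cup2 between 0.0155 and 0.023 m and horizontal distance between cup0 and cup2 below 0.006 m) or (z of cup0 in the frame of cup3 between 0.0155 and 0.023 m and horizontal distance between cup0 and cup3 below 0.006 m)) and angle between each of cup0, cup1, cup2, cup3's own z axis and vertical below 0.08 rad and linear speed of each of cup0, cup1, cup2, cup3, bobbin0, bobbin1, bobbin2 below 0.02 m/s and ((z of cup1 in the frame of holder_cup between 0.0155 and 0.023 m and horizontal distance between cup1 and holder_cup below 0.006 m) or (z of cup1 in the frame of cup0 between 0.0155 and 0.023 m and horizontal distance between cup1 and cup0 below 0.006 m) or (z of cup1 in the frame of cup2 between 0.0155 and 0.023 m and horizontal distance between cup1 and cup2 below 0.006 m) or (z of cup1 in the frame of cup3 between 0.0155 and 0.023 m and horizontal distance between cup1 and cup3 below 0.006 m)) and ((z of cup2 in the frame of holder_cup between 0.0155 and 0.023 m and horizontal distance between cup2 and holder_cup below 0.006 m) or (z of cup2 in the frame of cup0 between 0.0155 and 0.023 m and horizontal distance between cup2 and cup0 below 0.006 m) or (z of cup2 in the frame of cup1 between 0.0155 and 0.023 m and horizontal distance between cup2 and cup1 below 0.006 m) or (z of cup2 in the frame of cup3 between 0.0155 and 0.023 m and horizontal distance between cup2 and cup3 below 0.006 m)) and ((z of cup3 in the frame of holder_cup between 0.0155 and 0.023 m and horizontal distance between cup3 and holder_cup below 0.006 m) or (z of cup3 in the frame of cup0 between 0.0155 and 0.023 m and horizontal distance between cup3 and cup0 below 0.006 m) or (z of cup3 in the frame of cup1 between 0.0155 and 0.023 m and horizontal distance between cup3 and cup1 below 0.006 m) or (z of cup3 in the frame of cup2 between 0.0155 and 0.023 m and horizontal distance between cup3 and cup2 below 0.006 m)) and x of bobbin0 in the frame of tray between -0.055 and 0.055 m and y of bobbin0 in the frame of tray between -0.095 and 0.095 m and z of each of bobbin0, bobbin1, bobbin2 in the frame of tray below 0.012 m and angle between each of bobbin0, bobbin1, bobbin2's own z axis and vertical below 0.1 rad and x of bobbin1 in the frame of tray between -0.055 and 0.055 m and y of bobbin1 in the frame of tray between -0.095 and 0.095 m and x of bobbin2 in the frame of tray between -0.055 and 0.055 m and y of bobbin2 in the frame of tray between -0.095 and 0.095 m); the robot touches nothing.
It fails at once if a cup is pushed down onto the rim of the one below (gap under about 0.5 mm): jammed ((z of cup0 in the frame of holder_cup between 0.004 and 0.0146 m and horizontal distance between cup0 and holder_cup below 0.006 m) or (z of cup0 in the frame of cup1 between 0.004 and 0.0146 m and horizontal distance between cup0 and cup1 below 0.006 m) or (z of cup0 in the frame of cup2 between 0.004 and 0.0146 m and horizontal distance between cup0 and cup2 below 0.006 m) or (z of cup0 in the frame of cup3 between 0.004 and 0.0146 m and horizontal distance between cup0 and cup3 below 0.006 m) or (z of cup1 in the frame of holder_cup between 0.004 and 0.0146 m and horizontal distance between cup1 and holder_cup below 0.006 m) or (z of cup1 in the frame of cup0 between 0.004 and 0.0146 m and horizontal distance between cup1 and cup0 below 0.006 m) or (z of cup1 in the frame of cup2 between 0.004 and 0.0146 m and horizontal distance between cup1 and cup2 below 0.006 m) or (z of cup1 in the frame of cup3 between 0.004 and 0.0146 m and horizontal distance between cup1 and cup3 below 0.006 m) or (z of cup2 in the frame of holder_cup between 0.004 and 0.0146 m and horizontal distance between cup2 and holder_cup below 0.006 m) or (z of cup2 in the frame of cup0 between 0.004 and 0.0146 m and horizontal distance between cup2 and cup0 below 0.006 m) or (z of cup2 in the frame of cup1 between 0.004 and 0.0146 m and horizontal distance between cup2 and cup1 below 0.006 m) or (z of cup2 in the frame of cup3 between 0.004 and 0.0146 m and horizontal distance between cup2 and cup3 below 0.006 m) or (z of cup3 in the frame of holder_cup between 0.004 and 0.0146 m and horizontal distance between cup3 and holder_cup below 0.006 m) or (z of cup3 in the frame of cup0 between 0.004 and 0.0146 m and horizontal distance between cup3 and cup0 below 0.006 m) or (z of cup3 in the frame of cup1 between 0.004 and 0.0146 m and horizontal distance between cup3 and cup1 below 0.006 m) or (z of cup3 in the frame of cup2 between 0.004 and 0.0146 m and horizontal distance between cup3 and cup2 below 0.006 m)).
It fails at once if the jar, the screwdriver or the wooden crook handle is moved by more than 30 mm (distance of any of jar, screwdriver, crook from where it was at the start of the episode above 0.03 m).
Of cup0, cup1, cup2, cup3 only 3 to 4 are there at a start; the rules pass over those that are not, and their reading is None.
Of bobbin0, bobbin1, bobbin2 only 2 to 3 are there at a start; the rules pass over those that are not, and their reading is None.
At some moment in a run one of cup0, cup1, cup2, cup3 may be knocked a few centimetres aside while the robot is not near it.
It also fails if it takes over 210 s, if anything falls off the work surface, if the arm or the gripper's body presses on something with over 40 N, if the wrist force passes 120 N, or if a joint passes its speed limit or range.

ROBOT

A 6-joint arm with a two-finger parallel gripper is mounted at the origin on the work surface. World frame = base frame: x ahead of the robot, y to its left, z up, the work surface at z = 0. Lengths are in m, angles in rad, forces in N, time in s.
With the tool pointing down it reaches from about 0.35 to 0.975 m from the base axis. Payload 4.9 kg.
Tool frame: the origin (TCP) lies on the front face of the gripper's body, between the roots of the fingers; the fingertips stand 73 mm ahead of it and the grasp point (between the pads) lies 54 mm ahead of it; z points along the fingers, y is the line along which they close (so a half turn about z gives the same grasp; the last joint's range is limited). The gripper opens to 85 mm and grips with 20 to 120 N. Pads are 22 mm wide; open, the fingers measure 114 mm over their backs; the gripper's body (76 mm by 85 mm) begins 54 mm behind the grasp point. The pads swing forward as they close: fully open they stand 13 mm farther back than shut.
Start: joints at [-1.248, 0.053, 1.613, -0, 1.476, -0.119], TCP at [0.267, -0.565, 0.304] pointing down, gripper open.
Joint ranges: [-3.01, 3.01], [-1.01, 2.22], [0.06, 2.58], [-1.02, 4.17], [0.09, 2.62], [-3.14, 3.14]. Speed limits (rad/s): [2.57, 2.57, 3.14, 3.14, 3.14, 3.14].

INTERFACE

Orientations are given as a rotation vector (axis times angle).
In Python, from station import status, imaging, order gives the robot as it stands.
- The arm moves only by the tool arm_command, never from a script. Its argument "increments" is a list of rows, each an object with "slide": the shift along the tool's x, y, z in m, a list of three; "spin": the turn about the tool's z in degrees; "gripper": the opening, from -1 (shut) to 1 (fully open). In form: [{"slide": [x, y, z], "spin": spin, "gripper": gripper}, ...]. A call has 1 to 8 rows; each row is the pose to reach, as a shift and turn from the pose commanded when the call began, along the tool's axes at that moment; what a row does not reach only later rows make up. A row lasts 1/12 s, in which the tool goes at most 41.7 mm and 7.16 degrees, less where a joint would pass 70% of its speed; a pose out of reach is approached as far as the arm can. A call with a gripper value outside its range is refused whole. The fingers move at their own pace and stop on an object; "newtons" is the grip in N (left out, the last holds). Time passes only in rows, so rows that repeat a pose let the fingers close. It gives the time, the measured TCP pose, the force, the opening and the grip force at its end, in the units of the state.
- status.get_obs(): the state, without advancing time (a new reading comes with each control period).
- imaging.get_image(name): name is "scene" or "top" or "wrist"; returns a dict with "frame" (420x560x3 uint8, red, green, blue), "vfov" (degrees; the focal length in pixels is half the picture's height over the tangent of half this angle, whatever the lens; pixels are square), "cx", "cy" (the principal point, pixels), "view" (4x4, takes a point from world to camera coordinates); the wrist camera has in their place "mount" (4x4, takes a point from camera to tool coordinates, whose origin is the TCP and whose axes are the flange's). Camera axes: x right, y up, looking along -z (the intrinsics and any distortion apply to the point x, -y, -z); pixel columns grow to the right and rows downward; lengths in m; the calibration is good to about 2 mm. A picture is of the moment at which its call begins: read the wrist's pose just before it. There is no depth.
- order.finish_job(): hands the job in; it is judged then, once.
The state is a dict: "t": time; "q": joint angles; "dq": joint speeds; "effort": joint torques, N m; "tool_pos": TCP position; "tool_rot": TCP orientation; "contact_force": force on the tool from outside, world axes, zero at the start; "wrist_torque": the same for the moment, N m; "opening": finger opening in m; "grip_force": force on a finger pad.
Only numpy, scipy, OpenCV 4.12 (cv2) and the standard library are available. Lean on these libraries where they do the work, as an engineer would, in place of code of your own. Each camera call takes 0.05 s, during which the arm holds its last target. There are 200 camera calls.

## Working session

There is one attempt and no reset: what is moved stays moved. The work goes in short steps, Python scripts to look and compute and a tool call to move; the robot and the scene stay as the last step left them, time stands still between calls to the robot, and variables do not carry over. Pictures are saved under pics/ and viewed, at most 14 in all, crops included, and the job is handed in when it is done.

Besides the shell and the picture viewer there is one more tool, called after "Emit:" in YAML: its name, and indented under it one key for each argument. arm_command: Moves the arm, as the interface text tells. Its arguments: {"type":"object","properties":{"increments":{"type":"array","items":{"type":"object","properties":{"slide":{"type":"array","items":{"type":"number"}},"spin":{"type":"number"},"gripper":{"type":"number"}}}},"newtons":{"type":"number"}},"required":["increments"]}

```bash
ls; mkdir -p pics
python3 - <<'E'
from station import status, imaging
import cv2
o=status.get_obs();print(o)
for n in("scene","top"):
    d=imaging.get_image(n);print(n,{k:v for k,v in d.items() if k!='frame'})
    cv2.imwrite(f'pics/{n}0.png',d['frame'][:,:,::-1])
d=imaging.get_image("wrist");print({k:v for k,v in d.items() if k!='frame'})
cv2.imwrite('pics/wrist0.png',d['frame'][:,:,::-1])
E
```

```text
pics
{'t': 0.0, 'q': array([-1.24798550e+00,  5.33731827e-02,  1.61430813e+00,  6.90150880e-06,
        1.47600871e+00, -1.18981213e-01]), 'dq': array([ 4.19982588e-04, -3.22537933e-04,  1.12981406e-05,  2.05032212e-03,
        4.78925136e-04,  8.08451990e-04]), 'effort': array([-6.50283819e-04, -3.93683982e+01, -3.70179498e+01, -1.23298000e-04,
        7.15169474e-03, -7.48839966e-06]), 'tool_pos': array([ 0.26708391, -0.56452725,  0.30264431]), 'tool_rot': array([-3.06322047e+00, -6.87877063e-01,  3.24230941e-04]), 'contact_force': array([-0.46453468,  0.85559376, -0.36498743]), 'wrist_torque': array([-0.00933801, -0.0235032 ,  0.00572941]), 'grip_force': 0.0, 'opening': 0.08585080706314464}
scene {'vfov': 45.93924232938954, 'cx': 275.1576043980676, 'cy': 205.5706750452877, 'view': array([[-0.82996008,  0.55755019, -0.01743705,  0.50074819],
       [-0.45720852, -0.66201997,  0.59387703,  0.2298763 ],
       [ 0.31957257,  0.5008666 ,  0.80436685, -1.4129884 ],
       [ 0.        ,  0.        ,  0.        ,  1.        ]])}
top {'vfov': 51.12504572788667, 'cx': 277.46140451539077, 'cy': 209.420661237794, 'view': array([[ 0.0216813 , -0.9997157 ,  0.00992134, -0.02764924],
       [ 0.99727664,  0.02232598,  0.07029115, -0.582285  ],
       [-0.07049267,  0.00837031,  0.99747718, -1.02530301],
       [ 0.        ,  0.        ,  0.        ,  1.        ]])}
{'vfov': 65.51638073147512, 'cx': 282.00984880494104, 'cy': 204.93876014870935, 'mount': array([[-2.53867018e-04,  9.53900513e-01,  3.00122885e-01,
         7.61194219e-02],
       [ 9.99999555e-01,  5.14961025e-04, -7.90858319e-04,
         1.41515065e-04],
       [-9.08951745e-04,  3.00122551e-01, -9.53900219e-01,
        -7.00002394e-02],
       [ 0.00000000e+00,  0.00000000e+00,  0.00000000e+00,
         1.00000000e+00]])}
```

View pics/top0.png

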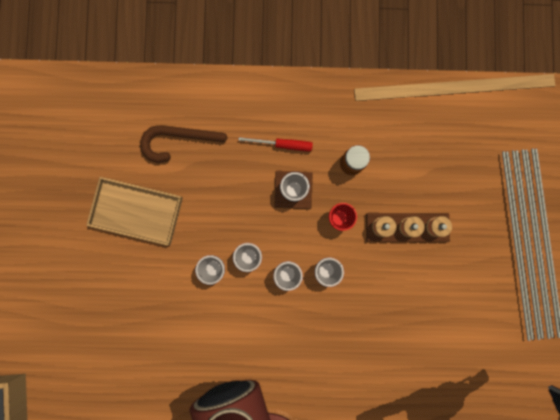

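View pics/scene0.png

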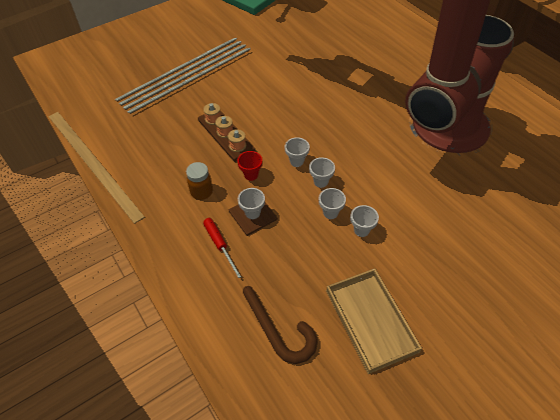

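The top view shows four grey loose cups at (210,270), (248,258), (288,276) and (329,272). The holder cup on its dark foot is at (294,186), and the red look-alike is at (343,217). Three bobbins stand at (385,227), (413,227) and (441,227), and the tray is at (135,212). The jar is at (357,158), the screwdriver at (275,143) and the crook at (180,140). The scene view agrees.

Possible confusions for a loose cup: the four grey cups (wanted), the holder cup (fixed on the foot), the red cup (rejected by colour) and the jar cap at (357,158), which is amber below.

```bash
cat > h.py <<'E'
import numpy as np, cv2
from station import status, imaging
from scipy.spatial.transform import Rotation as R
def cam(name, o=None):
    """frame, cam->world 4x4, f, cx, cy"""
    if name=='wrist': o=status.get_obs()
    d=imaging.get_image(name); im=d['frame'][:,:,::-1].copy()
    f=im.shape[0]/2/np.tan(np.radians(d['vfov'])/2)
    if name=='wrist':
        T=np.eye(4);T[:3,:3]=R.from_rotvec(o['tool_rot']).as_matrix();T[:3,3]=o['tool_pos'];M=T@d['mount']
    else: M=np.linalg.inv(d['view'])
    return im,(M,f,d['cx'],d['cy'])
def ray(c,u,v,z):
    M,f,cx,cy=c
    r=M[:3,:3]@np.array([(u-cx)/f,-(v-cy)/f,-1]);p=M[:3,3]
    return p+r*(z-p[2])/r[2]
def proj(c,p):
    M,f,cx,cy=c; q=M[:3,:3].T@(np.array(p)-M[:3,3])
    return cx-f*q[0]/q[2], cy+f*q[1]/q[2]
def blobs(m,amin,amax):
    n,l,s,ce=cv2.connectedComponentsWithStats(m.astype(np.uint8))
    out=[]
    for i in range(1,n):
        if amin<s[i,4]<amax:
            cs,_=cv2.findContours((l==i).astype(np.uint8),cv2.RETR_EXTERNAL,cv2.CHAIN_APPROX_NONE)
            out.append((max(cs,key=len),s[i]))
    return out
E
python3 - <<'E'
from h import *
im,c=cam('top'); hsv=cv2.cvtColor(im,cv2.COLOR_BGR2HSV)
m=(hsv[:,:,1]<70)&(hsv[:,:,2]>70); m[330:]=0; m=m.astype(np.uint8)
m=cv2.morphologyEx(m,cv2.MORPH_CLOSE,np.ones((3,3)))
for ct,s in blobs(m,100,2000):
    h=cv2.convexHull(ct);e=cv2.fitEllipse(h) if len(h)>5 else None
    if e: print('gray',np.round(e[0],1),np.round(e[1],1),s[4],ray(c,*e[0],.060).round(4),ray(c,*e[0],.070).round(4))
cv2.imwrite('pics/m.png',m*255)
crop=cv2.resize(im[140:300,190:460],None,fx=2.9,fy=2.9,interpolation=cv2.INTER_CUBIC);cv2.imwrite('pics/crop1.png',crop)
im2,c2=cam('scene');cv2.imwrite('pics/crop2.png',cv2.resize(im2[90:250,190:400],None,fx=3.5,fy=3.5,interpolation=cv2.INTER_CUBIC))
# bobbins, tray rough
for p in [(385,227),(413,227),(441,227)]: print('bob',ray(c,*p,.055).round(4))
for p in [(101,179),(181,193),(167,245),(89,228)]: print('tray',ray(c,*p,.025).round(4))
for p in [(135,212)]: print('tray',ray(c,*p,.02).round(4))
print(ray(c,343,217,.06))
E
```

```text
gray [357.1 157.2] [22.7 23.5] 429 [ 0.7052 -0.1962  0.06  ] [ 0.7033 -0.1943  0.07  ]
gray [526.9 240.3] [  7.8 208.3] 927 [ 0.5218 -0.5882  0.06  ] [ 0.5217 -0.5824  0.07  ]
gray [536.7 239.7] [  6.5 247.5] 925 [ 0.5236 -0.6109  0.06  ] [ 0.5234 -0.6048  0.07  ]
gray [547.  240.2] [  7.  228.5] 877 [ 0.5231 -0.6345  0.06  ] [ 0.523  -0.6282  0.07  ]
gray [517.8 247. ] [  6.1 254.6] 946 [ 0.506  -0.5669  0.06  ] [ 0.5061 -0.5613  0.07  ]
gray [294.3 186.3] [28.6 29.4] 670 [ 0.6341 -0.0521  0.06  ] [ 0.6328 -0.0516  0.07  ]
gray [246.7 257.2] [27.3 28.5] 622 [0.4695 0.053  0.06  ] [0.4699 0.0524 0.07  ]
gray [209.5 269.7] [27.4 29.2] 637 [0.4396 0.1365 0.06  ] [0.4403 0.1351 0.07  ]
gray [328.6 271.9] [27.9 28.2] 627 [ 0.4403 -0.1337  0.06  ] [ 0.441  -0.1324  0.07  ]
gray [287.3 275.9] [28.  28.2] 629 [ 0.4294 -0.0401  0.06  ] [ 0.4302 -0.0397  0.07  ]
bob [ 0.5453 -0.263   0.055 ]
bob [ 0.5467 -0.3277  0.055 ]
bob [ 0.5481 -0.3924  0.055 ]
tray [0.6455 0.4057 0.025 ]
tray [0.6164 0.215  0.025 ]
tray [0.4927 0.2433 0.025 ]
tray [0.5287 0.4281 0.025 ]
tray [0.5691 0.3233 0.02  ]
[ 0.56591544 -0.16511251  0.06      ]
```

View pics/crop1.png

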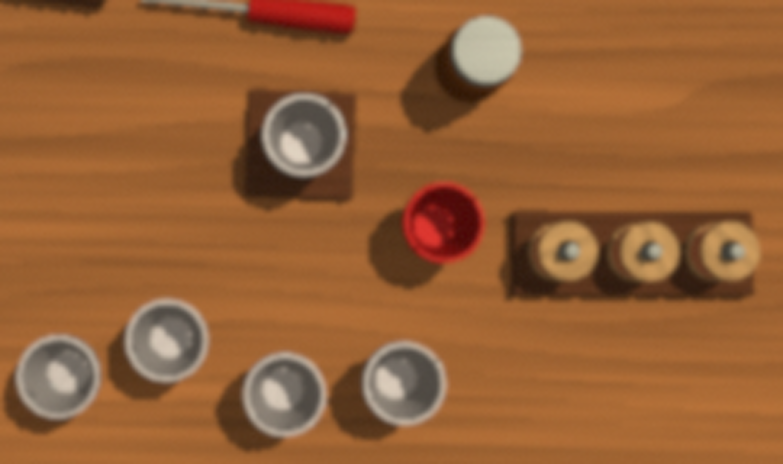

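The crop confirms the choice: four grey cups, with the red cup at crop (443,222) and the holder on its dark foot at crop (304,135). Next I check where the fingertips show in the wrist view, because the tip depth matters for the rim grip.

View pics/wrist0.png

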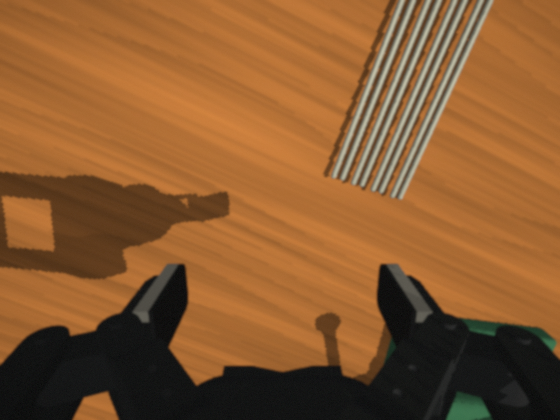

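```bash
cat > go.py <<'E'
# usage: go.py x y z yaw(deg)  -> slide,spin from present pose
import sys; from h import *
def rel(x,y,z,yaw):
    o=status.get_obs(); M=R.from_rotvec(o['tool_rot']).as_matrix()
    cur=np.degrees(np.arctan2(M[1,0],M[0,0])); s=M.T@(np.array([x,y,z])-o['tool_pos'])
    return np.round(s,4), round((cur-yaw+180)%360-180,2), o
if __name__=='__main__':
    s,sp,o=rel(*map(float,sys.argv[1:])); print('slide',s.tolist(),'spin',sp,'pos',o['tool_pos'].round(4),'t',o['t'],'F',o['contact_force'].round(2),'open',round(o['opening'],4))
E
python3 go.py .4396 .1365 .30 90
python3 - <<'E'
from h import *
from station import imaging
d=imaging.get_image('wrist');M=d['mount'];f=210/np.tan(np.radians(d['vfov'])/2);c=(M,f,d['cx'],d['cy'])
for z in(.054,.06,.073):
  for y in(-.0425,.0425): print(z,y,np.round(proj(c,(0,y,z)),1), np.round(proj(c,(.011,y,z)),1))
E
```

```text
slide [0.4557, -0.5602, 0.0039] spin -64.69 pos [ 0.2672 -0.5648  0.3033] t 0.25 F [-0.48  0.17  0.51] open 0.0857
0.054 -0.0425 [183.2 286.9] [180.8 264. ]
0.054 0.0425 [379.7 286.7] [382.1 263.8]
0.06 -0.0425 [187.  279.7] [184.8 257.5]
0.06 0.0425 [375.9 279.5] [378.1 257.4]
0.073 -0.0425 [194.4 265.9] [192.5 245.2]
0.073 0.0425 [368.6 265.7] [370.4 245.1]
```

The fingertips sit at (186,265) and (379,265), about 59 mm ahead of the TCP when open, so the 73 mm figure is for closed fingers. I will grip the cups with the TCP about 116 mm above the cup's underside, and I'm now moving towards the cups.

Emit:
arm_command:
  increments:
    - {"slide":[0.2,-0.25,0],"spin":-50,"gripper":1}
    - {"slide":[0.2,-0.25,0],"spin":-50,"gripper":1}
    - {"slide":[0.2,-0.25,0],"spin":-50,"gripper":1}
    - {"slide":[0.2,-0.25,0],"spin":-50,"gripper":1}
    - {"slide":[0.2,-0.25,0],"spin":-50,"gripper":1}
    - {"slide":[0.2,-0.25,0],"spin":-50,"gripper":1}
    - {"slide":[0.2,-0.25,0],"spin":-50,"gripper":1}
    - {"slide":[0.2,-0.25,0],"spin":-50,"gripper":1}

```text
t: 0.97
tool_pos: [0.3413, -0.2507, 0.3039]
tool_rot: [2.482, 1.926, 0.001]
contact_force: [0.1, 0.1, -0.5]
opening: 0.0853
grip_force: 0.0
```

```bash
python3 go.py .633 -.0516 .27 90
```

```text
slide [0.2653, 0.2331, 0.0342] spin -14.39 pos [ 0.3413 -0.2507  0.3039] t 0.9667 F [ 0.13  0.1  -0.51] open 0.0853
```

Emit:
arm_command:
  increments:
    - {"slide":[0.265,0.233,0.034],"spin":-14.4}
    - {"slide":[0.265,0.233,0.034],"spin":-14.4}
    - {"slide":[0.265,0.233,0.034],"spin":-14.4}
    - {"slide":[0.265,0.233,0.034],"spin":-14.4}
    - {"slide":[0.265,0.233,0.034],"spin":-14.4}
    - {"slide":[0.265,0.233,0.034],"spin":-14.4}
    - {"slide":[0.265,0.233,0.034],"spin":-14.4}
    - {"slide":[0.265,0.233,0.034],"spin":-14.4}

```text
validation failed for argument at $.in...
```

Emit:
arm_command:
  increments:
    - {"slide":[0,0,0],"spin":0}
    - {"slide":[0,0,0],"spin":0}
    - {"slide":[0,0,0],"spin":0}

```text
validation failed for argument at $.in...
```

```bash
cat >> h.py <<'E'
def wcups(z,save=None,smax=70,vmin=70):
    im,c=cam('wrist');hsv=cv2.cvtColor(im,cv2.COLOR_BGR2HSV)
    m=((hsv[:,:,1]<smax)&(hsv[:,:,2]>vmin)).astype(np.uint8)
    m=cv2.morphologyEx(m,cv2.MORPH_CLOSE,np.ones((5,5)))
    for ct,s in blobs(m,1500,60000):
        e=cv2.fitEllipse(cv2.convexHull(ct)); print('blob',np.round(e[0],1),np.round(e[1],1),s.tolist(),ray(c,*e[0],z).round(4))
        cv2.ellipse(im,e,(0,255,0),1)
    if save: cv2.imwrite(save,im)
    return im,c
def tcups():
    im,c=cam('top');hsv=cv2.cvtColor(im,cv2.COLOR_BGR2HSV)
    m=((hsv[:,:,1]<70)&(hsv[:,:,2]>70)).astype(np.uint8)
    m=cv2.morphologyEx(m,cv2.MORPH_CLOSE,np.ones((3,3)))
    for ct,s in blobs(m,400,2000):
        e=cv2.fitEllipse(cv2.convexHull(ct))
        if max(e[1])<36: print('top',np.round(e[0],1),np.round(e[1],1),ray(c,*e[0],.06).round(4))
E
python3 -c "
from h import *
o=status.get_obs();print(o['tool_pos'],o['dq'].round(3))
wcups(.07,'pics/w1.png')"
```

```text
[ 0.34126375 -0.25065804  0.30388275] [ 0.645 -0.395  0.27  -0.016  0.104  0.764]
blob [360.9  29.5] [73.9 84.8] [324, 0, 75, 72, 4512] [ 0.4384 -0.1371  0.07  ]
```

View pics/w1.png

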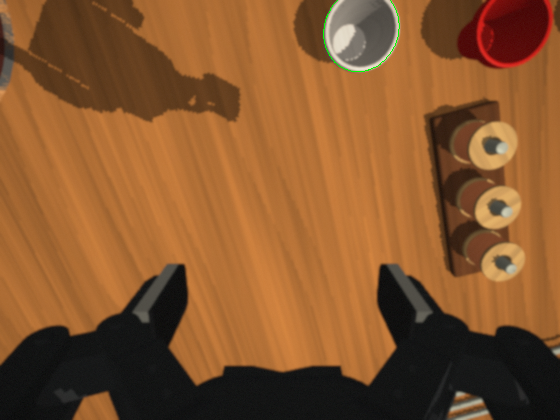

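The move was refused because each row needs a gripper value. This wrist view shows cup D at (361,30), the red cup at (514,30) and three bobbins at (493,145), (498,207) and (503,262). I'm resending the move.

Emit:
arm_command:
  increments:
    - {"slide":[0.265,0.233,0.034],"spin":-14.4,"gripper":1}
    - {"slide":[0.265,0.233,0.034],"spin":-14.4,"gripper":1}
    - {"slide":[0.265,0.233,0.034],"spin":-14.4,"gripper":1}
    - {"slide":[0.265,0.233,0.034],"spin":-14.4,"gripper":1}
    - {"slide":[0.265,0.233,0.034],"spin":-14.4,"gripper":1}
    - {"slide":[0.265,0.233,0.034],"spin":-14.4,"gripper":1}
    - {"slide":[0.265,0.233,0.034],"spin":-14.4,"gripper":1}
    - {"slide":[0.265,0.233,0.034],"spin":-14.4,"gripper":1}

```text
t: 1.68
tool_pos: [0.6178, -0.0664, 0.2716]
tool_rot: [2.227, 2.216, -0.0]
contact_force: [0.2, -0.6, 0.9]
opening: 0.0855
grip_force: 0.0
```

Emit:
arm_command:
  increments:
    - {"slide":[0,0,0],"spin":0,"gripper":1}
    - {"slide":[0,0,0],"spin":0,"gripper":1}
    - {"slide":[0,0,0],"spin":0,"gripper":1}
    - {"slide":[0,0,0],"spin":0,"gripper":1}

```text
t: 2.02
tool_pos: [0.6157, -0.0687, 0.2723]
tool_rot: [2.228, 2.214, -0.0]
contact_force: [0.7, 0.9, -0.8]
opening: 0.0856
grip_force: 0.0
```

```bash
python3 -c "
from h import *
o=status.get_obs();print(o['tool_pos'],o['dq'].round(3))
wcups(.07,'pics/w2.png');tcups()"; python3 go.py .4396 .1365 .25 90
```

```text
[ 0.61566597 -0.06867188  0.27233901] [-0.01  -0.015  0.004  0.003 -0.002  0.002]
blob [100.3  45.3] [ 80.2 100.8] [55, 0, 94, 89, 6263] [0.4783 0.0495 0.07  ]
blob [ 75.3 161.1] [74. 90.] [32, 127, 90, 73, 4975] [ 0.442  -0.0386  0.07  ]
blob [303.5 175.8] [75.5 76.1] [266, 138, 76, 76, 4536] [ 0.6337 -0.0525  0.07  ]
blob [106. 255.] [66.2 80.9] [67, 223, 77, 68, 3996] [ 0.4532 -0.1256  0.07  ]
blob [372.2 322.9] [52.5 56.3] [346, 295, 49, 55, 1848] [ 0.7035 -0.201   0.07  ]
top [246.6 256.8] [26.5 27.4] [0.4705 0.0533 0.06  ]
top [209.8 269.4] [27.9 28.7] [0.4402 0.136  0.06  ]
slide [0.2042, -0.1773, 0.0225] spin -0.37 pos [ 0.6156 -0.0689  0.2727] t 2.1167 F [ 0.36 -0.75  0.4 ] open 0.0856
```

Wrist and top cameras agree on the holder at (0.6335, -0.052). Next is cup A.

Emit:
arm_command:
  increments:
    - {"slide":[0.204,-0.177,0.063],"spin":-0.4,"gripper":1}
    - {"slide":[0.204,-0.177,0.063],"spin":-0.4,"gripper":1}
    - {"slide":[0.204,-0.177,0.063],"spin":-0.4,"gripper":1}
    - {"slide":[0.204,-0.177,0.063],"spin":-0.4,"gripper":1}
    - {"slide":[0.204,-0.177,0.063],"spin":-0.4,"gripper":1}
    - {"slide":[0.204,-0.177,0.063],"spin":-0.4,"gripper":1}
    - {"slide":[0.204,-0.177,0.063],"spin":-0.4,"gripper":1}
    - {"slide":[0.204,-0.177,0.063],"spin":-0.4,"gripper":1}

```text
t: 2.78
tool_pos: [0.4362, 0.1388, 0.2072]
tool_rot: [-2.214, -2.225, 0.002]
contact_force: [-0.6, -0.6, -0.8]
opening: 0.0854
grip_force: 0.0
```

Emit:
arm_command:
  increments:
    - {"slide":[0,0,0],"spin":0,"gripper":1}
    - {"slide":[0,0,0],"spin":0,"gripper":1}
    - {"slide":[0,0,0],"spin":0,"gripper":1}
    - {"slide":[0,0,0],"spin":0,"gripper":1}

```text
t: 3.12
tool_pos: [0.4412, 0.136, 0.2097]
tool_rot: [2.221, 2.221, 0.002]
contact_force: [0.6, -0.7, 0.2]
opening: 0.0852
grip_force: 0.0
```

```bash
python3 -c "
from h import *
o=status.get_obs();print(o['tool_pos'],o['dq'].round(3))
wcups(.06,'pics/w3.png');tcups()"; python3 go.py .4396 .1365 .117 90
```

```text
[0.44122091 0.13599103 0.20970169] [ 0.002  0.004 -0.     0.001  0.003  0.001]
blob [281.3 214.6] [87.9 89.7] [237, 171, 90, 88, 6210] [0.4405 0.1358 0.06  ]
blob [318.3 308.6] [79.9 89.4] [280, 262, 81, 90, 5303] [0.4695 0.0577 0.06  ]
top [357.1 157.2] [22.7 23.5] [ 0.7052 -0.1962  0.06  ]
top [294.3 186.3] [28.6 29.5] [ 0.6341 -0.0521  0.06  ]
top [246.7 257.2] [27.3 28.5] [0.4695 0.053  0.06  ]
top [328.5 271.9] [27.9 28.1] [ 0.4403 -0.1336  0.06  ]
top [287.3 275.9] [28.  28.2] [ 0.4294 -0.04    0.06  ]
slide [0.0003, -0.0015, 0.0924] spin 0.02 pos [0.441  0.1362 0.2094] t 3.2167 F [-0.54  0.83  0.07] open 0.0852
```

Emit:
arm_command:
  increments:
    - {"slide":[-0.0005,-0.0005,0.03],"spin":0,"gripper":1}
    - {"slide":[-0.0005,-0.0005,0.06],"spin":0,"gripper":1}
    - {"slide":[-0.0005,-0.0005,0.08],"spin":0,"gripper":1}
    - {"slide":[-0.0005,-0.0005,0.0925],"spin":0,"gripper":1}
    - {"slide":[-0.0005,-0.0005,0.0925],"spin":0,"gripper":1}
    - {"slide":[-0.0005,-0.0005,0.0925],"spin":0,"gripper":1}
    - {"slide":[-0.0005,-0.0005,0.0925],"spin":0,"gripper":0.3}
    - {"slide":[-0.0005,-0.0005,0.0925],"spin":0,"gripper":0.3}
  newtons: 40

```text
t: 3.88
tool_pos: [0.441, 0.1364, 0.1182]
tool_rot: [2.218, 2.222, 0.003]
contact_force: [-6.2, -1.3, 29.0]
opening: 0.0643
grip_force: 28.0
```

Emit:
arm_command:
  increments:
    - {"slide":[0,0,0],"spin":0,"gripper":0.2}
    - {"slide":[0,0,0],"spin":0,"gripper":0.1}
    - {"slide":[0,0,0],"spin":0,"gripper":0}
    - {"slide":[0,0,0],"spin":0,"gripper":0}
    - {"slide":[0,0,0],"spin":0,"gripper":0}
    - {"slide":[0,0,0],"spin":0,"gripper":0}

```text
t: 4.38
tool_pos: [0.4412, 0.1367, 0.1187]
tool_rot: [2.218, 2.222, 0.005]
contact_force: [-1.8, -0.5, 6.1]
opening: 0.0632
grip_force: 44.0
```

```bash
python3 go.py .6335 -.0522 .26 90
```

```text
slide [-0.1892, 0.1924, -0.1407] spin 0.12 pos [0.4412 0.1367 0.1187] t 4.3833 F [-1.83 -0.47  6.06] open 0.0632
```

Emit:
arm_command:
  increments:
    - {"slide":[0,0,-0.03],"spin":0,"gripper":0}
    - {"slide":[0,0,-0.07],"spin":0,"gripper":0}
    - {"slide":[0,0,-0.11],"spin":0,"gripper":0}
    - {"slide":[0,0,-0.142],"spin":0,"gripper":0}
    - {"slide":[0,0,-0.142],"spin":0,"gripper":0}
    - {"slide":[0,0,-0.142],"spin":0,"gripper":0}

```text
t: 4.88
tool_pos: [0.4411, 0.1366, 0.2619]
tool_rot: [2.216, 2.221, 0.009]
contact_force: [-0.6, 0.1, -0.8]
opening: 0.0627
grip_force: 44.4
```

Emit:
arm_command:
  increments:
    - {"slide":[-0.19,0.192,0],"spin":0,"gripper":0}
    - {"slide":[-0.19,0.192,0],"spin":0,"gripper":0}
    - {"slide":[-0.19,0.192,0],"spin":0,"gripper":0}
    - {"slide":[-0.19,0.192,0],"spin":0,"gripper":0}
    - {"slide":[-0.19,0.192,0],"spin":0,"gripper":0}
    - {"slide":[-0.19,0.192,0],"spin":0,"gripper":0}
    - {"slide":[-0.19,0.192,0],"spin":0,"gripper":0}
    - {"slide":[-0.19,0.192,0],"spin":0,"gripper":0}

```text
t: 5.55
tool_pos: [0.6334, -0.0565, 0.2556]
tool_rot: [-2.222, -2.218, 0.004]
contact_force: [-0.8, -0.1, -0.8]
opening: 0.0625
grip_force: 44.4
```

Emit:
arm_command:
  increments:
    - {"slide":[0,0,0],"spin":0,"gripper":0}
    - {"slide":[0,0,0],"spin":0,"gripper":0}
    - {"slide":[0,0,0],"spin":0,"gripper":0}
    - {"slide":[0,0,0],"spin":0,"gripper":0}

```text
t: 5.88
tool_pos: [0.6313, -0.0521, 0.2581]
tool_rot: [-2.217, -2.225, 0.0]
contact_force: [0.3, 1.1, -0.3]
opening: 0.0626
grip_force: 44.4
```

```bash
python3 go.py .6335 -.0522 .1587 90; python3 -c "
from h import *
im,c=wcups(.1413+.06,'pics/w4.png')
F=status.get_obs()
print(F['contact_force'],F['grip_force'])"
```

```text
slide [-0.0002, 0.0023, 0.0994] spin 0.19 pos [ 0.6313 -0.0521  0.2581] t 5.8833 F [ 0.3   1.15 -0.31] open 0.0626
blob [76.  64.7] [ 82.3 107.2] [28, 19, 102, 91, 6802] [0.5567 0.0367 0.2013]
blob [ 52.8 180.9] [75.9 97.9] [5, 146, 98, 75, 5474] [ 0.5394 -0.0061  0.2013]
blob [289.8 275.9] [153.4 232.8] [209, 161, 157, 217, 20285] [ 0.6343 -0.0483  0.2013]
blob [ 85.  275.2] [68.7 88.2] [43, 241, 83, 73, 4406] [ 0.5447 -0.0483  0.2013]
[-0.13769698 -0.75631429 -0.32623983] 44.3692072480917
```

View pics/w4.png

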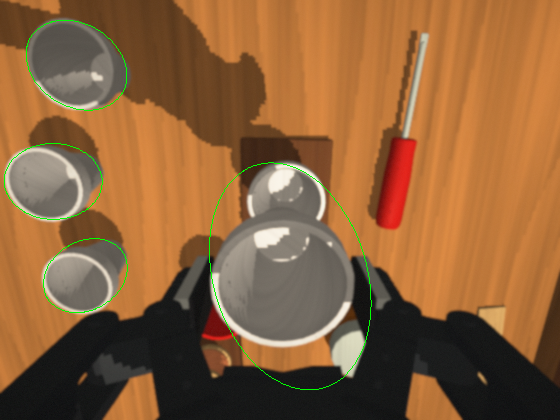

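Cup A is held upright, its rim centred near (283,278). The holder cup is at (287,200) and the foot is behind it.

Emit:
arm_command:
  increments:
    - {"slide":[0,0.002,0.03],"spin":0.2,"gripper":0}
    - {"slide":[0,0.002,0.06],"spin":0.2,"gripper":0}
    - {"slide":[0,0.002,0.08],"spin":0.2,"gripper":0}
    - {"slide":[0,0.002,0.092],"spin":0.2,"gripper":0}
    - {"slide":[0,0.002,0.092],"spin":0.2,"gripper":0}
    - {"slide":[0,0.002,0.092],"spin":0.2,"gripper":0}
    - {"slide":[0,0.002,0.092],"spin":0.2,"gripper":0}
    - {"slide":[0,0.002,0.092],"spin":0.2,"gripper":0}

```text
t: 6.6
tool_pos: [0.6353, -0.0533, 0.1689]
tool_rot: [2.221, 2.218, 0.003]
contact_force: [1.3, -0.4, -0.2]
opening: 0.0632
grip_force: 44.4
```

```bash
python3 go.py .6335 -.0522 .1492 90; python3 -c "
from h import *
o=status.get_obs();im,c=cam('wrist');M,*_=c
print(ray(c,283,278,o['tool_pos'][2]-.1187+.062))"
```

```text
slide [0.0011, -0.0018, 0.0197] spin -0.08 pos [ 0.6353 -0.0533  0.1689] t 6.6 F [ 1.29 -0.36 -0.16] open 0.0632
[ 0.63555249 -0.05061076  0.1122075 ]
```

Emit:
arm_command:
  increments:
    - {"slide":[0.001,-0.0018,0.005],"spin":0,"gripper":0}
    - {"slide":[0.001,-0.0018,0.011],"spin":0,"gripper":0}
    - {"slide":[0.001,-0.0018,0.011],"spin":0,"gripper":0}
    - {"slide":[0.001,-0.0018,0.011],"spin":0,"gripper":0}

```text
t: 6.98
tool_pos: [0.6324, -0.0522, 0.1551]
tool_rot: [2.223, 2.22, 0.001]
contact_force: [1.5, -1.0, -1.2]
opening: 0.0631
grip_force: 44.3
```

Emit:
arm_command:
  increments:
    - {"slide":[0,0,0.002],"spin":0,"gripper":0}
    - {"slide":[0,0,0.004],"spin":0,"gripper":0}
    - {"slide":[0,0,0.004],"spin":0,"gripper":0}
    - {"slide":[0,0,0.004],"spin":0,"gripper":0}

```text
t: 7.32
tool_pos: [0.6329, -0.0522, 0.1527]
tool_rot: [2.222, 2.219, 0.001]
contact_force: [-0.8, 0.6, 4.2]
opening: 0.0631
grip_force: 44.9
```

Emit:
arm_command:
  increments:
    - {"slide":[0,0,0.001],"spin":0,"gripper":0}
    - {"slide":[0,0,0.002],"spin":0,"gripper":0}
    - {"slide":[0,0,0.002],"spin":0,"gripper":0}
    - {"slide":[0,0,0.002],"spin":0,"gripper":0}

```text
t: 7.65
tool_pos: [0.6331, -0.0523, 0.1513]
tool_rot: [2.222, 2.219, 0.002]
contact_force: [-1.1, 1.3, 6.7]
opening: 0.0631
grip_force: 45.1
```

Emit:
arm_command:
  increments:
    - {"slide":[0,0,0.001],"spin":0,"gripper":0}
    - {"slide":[0,0,0.002],"spin":0,"gripper":0}
    - {"slide":[0,0,0.002],"spin":0,"gripper":0}
    - {"slide":[0,0,0.002],"spin":0,"gripper":0}

```text
t: 7.98
tool_pos: [0.6333, -0.0523, 0.1497]
tool_rot: [2.222, 2.219, 0.002]
contact_force: [-0.8, 1.6, 10.1]
opening: 0.0629
grip_force: 45.2
```

Emit:
arm_command:
  increments:
    - {"slide":[0,0,0.0005],"spin":0,"gripper":0}
    - {"slide":[0,0,0.0005],"spin":0,"gripper":0}
    - {"slide":[0,0,0.0005],"spin":0,"gripper":0}

```text
t: 8.23
tool_pos: [0.6334, -0.0523, 0.1494]
tool_rot: [2.222, 2.218, 0.002]
contact_force: [-1.6, 1.2, 9.9]
opening: 0.0631
grip_force: 45.3
```

Emit:
arm_command:
  increments:
    - {"slide":[0,0,0],"spin":0,"gripper":0.6}
    - {"slide":[0,0,0],"spin":0,"gripper":1}
    - {"slide":[0,0,0],"spin":0,"gripper":1}
    - {"slide":[0,0,0],"spin":0,"gripper":1}
    - {"slide":[0,0,-0.02],"spin":0,"gripper":1}
    - {"slide":[0,0,-0.06],"spin":0,"gripper":1}
    - {"slide":[0,0,-0.1],"spin":0,"gripper":1}
    - {"slide":[0,0,-0.1],"spin":0,"gripper":1}

```text
t: 8.9
tool_pos: [0.6359, -0.0529, 0.2569]
tool_rot: [2.214, 2.211, 0.013]
contact_force: [1.3, -0.8, 2.0]
opening: 0.0858
grip_force: 0.0
```

Emit:
arm_command:
  increments:
    - {"slide":[0,0,0],"spin":0,"gripper":1}
    - {"slide":[0,0,0],"spin":0,"gripper":1}
    - {"slide":[0,0,0],"spin":0,"gripper":1}

```text
t: 9.15
tool_pos: [0.6314, -0.0521, 0.2448]
tool_rot: [-2.221, -2.218, 0.003]
contact_force: [-0.1, -0.2, -0.6]
opening: 0.0852
grip_force: 0.0
```

```bash
python3 go.py .4695 .053 .21 90; python3 -c "
from h import *
o=status.get_obs();im,c=wcups(.0925,'pics/w5.png');tcups()
im,c=cam('scene');cv2.imwrite('pics/s5.png',cv2.resize(im[160:240,210:300],None,fx=6,fy=6,interpolation=cv2.INTER_CUBIC))
for z in(.072,.0925):print(z,np.round(proj(c,(.6335,-.052,z)),1))
"
```

```text
slide [0.1048, -0.162, 0.0354] spin -0.09 pos [ 0.6314 -0.0521  0.2448] t 9.15 F [-0.07 -0.15 -0.59] open 0.0852
blob [66.3 63.8] [ 86.9 114.8] [15, 15, 109, 96, 7610] [0.4948 0.0475 0.0925]
blob [ 43.  185.5] [ 79.6 105. ] [0, 150, 96, 78, 5857] [ 0.4625 -0.0313  0.0925]
blob [285.8 210.4] [88.6 92.2] [241, 164, 90, 93, 6421] [ 0.6332 -0.0499  0.0925]
blob [ 78.5 282.1] [73.5 92.4] [34, 246, 87, 77, 4825] [ 0.473  -0.1083  0.0925]
blob [362.5 356.6] [54.7 58.9] [334, 330, 59, 56, 2299] [ 0.6975 -0.1786  0.0925]
top [329.7 272.9] [24.4 28.5] [ 0.4381 -0.1364  0.06  ]
0.072 [251.9 198.2]
0.0925 [251.4 193. ]
```

View pics/s5.png

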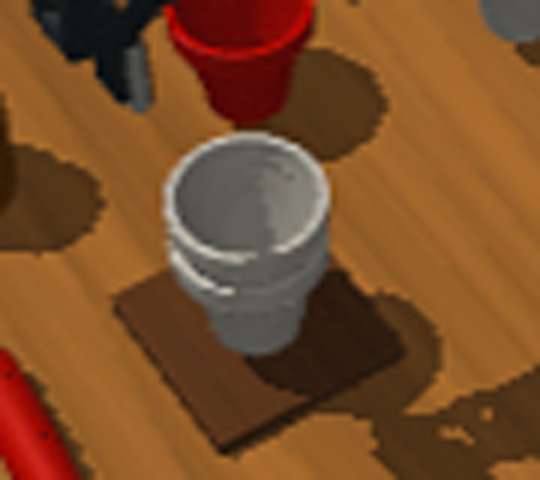

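Cup A sits upright in the holder. The rims are about 5.2 px apart in the scene view, i.e. P near 20 mm. Cup B is next.

Emit:
arm_command:
  increments:
    - {"slide":[0.105,-0.162,0.035],"spin":0,"gripper":1}
    - {"slide":[0.105,-0.162,0.035],"spin":0,"gripper":1}
    - {"slide":[0.105,-0.162,0.035],"spin":0,"gripper":1}
    - {"slide":[0.105,-0.162,0.035],"spin":0,"gripper":1}
    - {"slide":[0.105,-0.162,0.035],"spin":0,"gripper":1}
    - {"slide":[0.105,-0.162,0.035],"spin":0,"gripper":1}
    - {"slide":[0.105,-0.162,0.035],"spin":0,"gripper":1}
    - {"slide":[0.105,-0.162,0.035],"spin":0,"gripper":1}

```text
t: 9.97
tool_pos: [0.4708, 0.0529, 0.212]
tool_rot: [2.223, 2.22, 0.0]
contact_force: [0.4, -0.3, 0.1]
opening: 0.0857
grip_force: 0.0
```

Emit:
arm_command:
  increments:
    - {"slide":[0,0,0],"spin":0,"gripper":1}
    - {"slide":[0,0,0],"spin":0,"gripper":1}
    - {"slide":[0,0,0],"spin":0,"gripper":1}

```text
t: 10.22
tool_pos: [0.4713, 0.0525, 0.2123]
tool_rot: [2.224, 2.218, 0.0]
contact_force: [-0.4, -0.3, 0.2]
opening: 0.0857
grip_force: 0.0
```

```bash
python3 go.py .4695 .053 .117 90; python3 -c "
from h import *
im,c=wcups(.06,'pics/w6.png');tcups()"
```

```text
slide [0.0005, -0.0019, 0.0953] spin -0.14 pos [0.4713 0.0525 0.2123] t 10.2167 F [-0.44 -0.3   0.21] open 0.0857
blob [281.4 213.9] [86.6 88.4] [238, 170, 88, 88, 6030] [0.4705 0.052  0.06  ]
blob [235.5 321.8] [ 81.6 102.4] [192, 271, 80, 99, 5555] [ 0.4334 -0.0398  0.06  ]
blob [487.7 317. ] [ 35.9 126.3] [434, 285, 114, 62, 2391] [ 0.6354 -0.0358  0.06  ]
top [357.  157.3] [22.7 23.6] [ 0.7051 -0.1961  0.06  ]
top [294.7 185.6] [29.2 30.2] [ 0.6357 -0.0529  0.06  ]
top [328.6 271.9] [27.9 28.2] [ 0.4403 -0.1337  0.06  ]
top [287.2 275.8] [28.  28.4] [ 0.4296 -0.04    0.06  ]
```

Emit:
arm_command:
  increments:
    - {"slide":[0,-0.001,0.03],"spin":0,"gripper":1}
    - {"slide":[0,-0.001,0.06],"spin":0,"gripper":1}
    - {"slide":[0,-0.001,0.08],"spin":0,"gripper":1}
    - {"slide":[0,-0.001,0.095],"spin":0,"gripper":1}
    - {"slide":[0,-0.001,0.095],"spin":0,"gripper":1}
    - {"slide":[0,-0.001,0.095],"spin":0,"gripper":1}
    - {"slide":[0,-0.001,0.095],"spin":0,"gripper":0.3}
    - {"slide":[0,-0.001,0.095],"spin":0,"gripper":0.3}
  newtons: 40

```text
t: 10.98
tool_pos: [0.4707, 0.0529, 0.1187]
tool_rot: [2.222, 2.218, 0.003]
contact_force: [-0.4, 0.1, 13.3]
opening: 0.0641
grip_force: 11.9
```

Emit:
arm_command:
  increments:
    - {"slide":[0,0,0],"spin":0,"gripper":0.2}
    - {"slide":[0,0,0],"spin":0,"gripper":0.1}
    - {"slide":[0,0,0],"spin":0,"gripper":0}
    - {"slide":[0,0,0],"spin":0,"gripper":0}
    - {"slide":[0,0,0],"spin":0,"gripper":0}
    - {"slide":[0,0,0],"spin":0,"gripper":0}

```text
t: 11.48
tool_pos: [0.4711, 0.0529, 0.1192]
tool_rot: [2.221, 2.217, 0.004]
contact_force: [-0.4, -0.3, 5.6]
opening: 0.0625
grip_force: 44.2
```

Emit:
arm_command:
  increments:
    - {"slide":[0,0,-0.03],"spin":0,"gripper":0}
    - {"slide":[0,0,-0.07],"spin":0,"gripper":0}
    - {"slide":[0,0,-0.11],"spin":0,"gripper":0}
    - {"slide":[0,0,-0.142],"spin":0,"gripper":0}
    - {"slide":[0,0,-0.142],"spin":0,"gripper":0}
    - {"slide":[0,0,-0.142],"spin":0,"gripper":0}

```text
t: 11.98
tool_pos: [0.4707, 0.053, 0.2621]
tool_rot: [2.22, 2.217, 0.007]
contact_force: [0.8, -0.5, -1.1]
opening: 0.0625
grip_force: 44.3
```

Emit:
arm_command:
  increments:
    - {"slide":[-0.105,0.163,0],"spin":0,"gripper":0}
    - {"slide":[-0.105,0.163,0],"spin":0,"gripper":0}
    - {"slide":[-0.105,0.163,0],"spin":0,"gripper":0}
    - {"slide":[-0.105,0.163,0],"spin":0,"gripper":0}
    - {"slide":[-0.105,0.163,0],"spin":0,"gripper":0}
    - {"slide":[-0.105,0.163,0],"spin":0,"gripper":0}
    - {"slide":[-0.105,0.163,0],"spin":0,"gripper":0}
    - {"slide":[-0.105,0.163,0],"spin":0,"gripper":0}

```text
t: 12.65
tool_pos: [0.6312, -0.0518, 0.2566]
tool_rot: [-2.221, -2.217, 0.003]
contact_force: [-0.5, 0.2, 0.2]
opening: 0.0621
grip_force: 44.3
```

Emit:
arm_command:
  increments:
    - {"slide":[0,0,0.03],"spin":0,"gripper":0}
    - {"slide":[0,0,0.05],"spin":0,"gripper":0}
    - {"slide":[0,0,0.05],"spin":0,"gripper":0}
    - {"slide":[0,0,0.05],"spin":0,"gripper":0}
    - {"slide":[0,0,0.05],"spin":0,"gripper":0}

```text
t: 13.07
tool_pos: [0.6322, -0.0517, 0.2101]
tool_rot: [2.222, 2.22, 0.001]
contact_force: [0.1, -1.1, 0.5]
opening: 0.0625
grip_force: 44.3
```

```bash
python3 go.py .6333 -.0518 .18 90
```

```text
slide [-0.0001, 0.0011, 0.0301] spin -0.05 pos [ 0.6322 -0.0517  0.2101] t 13.0667 F [ 0.09 -1.14  0.45] open 0.0625
```

Emit:
arm_command:
  increments:
    - {"slide":[0,0.001,0.015],"spin":0,"gripper":0}
    - {"slide":[0,0.001,0.027],"spin":0,"gripper":0}
    - {"slide":[0,0.001,0.032],"spin":0,"gripper":0}
    - {"slide":[0,0.001,0.032],"spin":0,"gripper":0}
    - {"slide":[0,0.001,0.032],"spin":0,"gripper":0}

```text
t: 13.48
tool_pos: [0.6331, -0.0521, 0.1762]
tool_rot: [-2.222, -2.219, 0.001]
contact_force: [0.6, -0.4, -1.0]
opening: 0.0624
grip_force: 44.3
```

Emit:
arm_command:
  increments:
    - {"slide":[0,0,0.002],"spin":0,"gripper":0}
    - {"slide":[0,0,0.004],"spin":0,"gripper":0}
    - {"slide":[0,0,0.004],"spin":0,"gripper":0}
    - {"slide":[0,0,0.004],"spin":0,"gripper":0}

```text
t: 13.82
tool_pos: [0.6337, -0.0523, 0.1737]
tool_rot: [2.223, 2.219, 0.001]
contact_force: [-0.4, -0.4, 2.5]
opening: 0.0625
grip_force: 44.6
```

Emit:
arm_command:
  increments:
    - {"slide":[0,0,0.001],"spin":0,"gripper":0}
    - {"slide":[0,0,0.002],"spin":0,"gripper":0}
    - {"slide":[0,0,0.002],"spin":0,"gripper":0}
    - {"slide":[0,0,0.002],"spin":0,"gripper":0}

```text
t: 14.15
tool_pos: [0.6338, -0.0524, 0.1723]
tool_rot: [2.222, 2.219, 0.001]
contact_force: [-1.8, 0.5, 5.6]
opening: 0.0629
grip_force: 44.9
```

Emit:
arm_command:
  increments:
    - {"slide":[0,0,0.001],"spin":0,"gripper":0}
    - {"slide":[0,0,0.002],"spin":0,"gripper":0}
    - {"slide":[0,0,0.002],"spin":0,"gripper":0}
    - {"slide":[0,0,0.002],"spin":0,"gripper":0}

```text
t: 14.48
tool_pos: [0.6338, -0.0524, 0.1706]
tool_rot: [2.222, 2.219, 0.001]
contact_force: [-2.6, 0.3, 7.1]
opening: 0.0626
grip_force: 45.0
```

Emit:
arm_command:
  increments:
    - {"slide":[0,0,0.001],"spin":0,"gripper":0}
    - {"slide":[0,0,0.001],"spin":0,"gripper":0}
    - {"slide":[0,0,0.001],"spin":0,"gripper":0}

```text
t: 14.73
tool_pos: [0.6338, -0.0524, 0.1698]
tool_rot: [2.222, 2.219, 0.001]
contact_force: [-3.0, 0.2, 7.2]
opening: 0.0625
grip_force: 45.1
```

Emit:
arm_command:
  increments:
    - {"slide":[0,-0.0005,0.001],"spin":0,"gripper":0}
    - {"slide":[0,-0.0005,0.001],"spin":0,"gripper":0}
    - {"slide":[0,-0.0005,0.001],"spin":0,"gripper":0}

```text
t: 14.98
tool_pos: [0.6336, -0.0524, 0.1691]
tool_rot: [2.222, 2.218, 0.002]
contact_force: [-1.3, 0.7, 7.9]
opening: 0.063
grip_force: 45.1
```

Emit:
arm_command:
  increments:
    - {"slide":[0,0,0],"spin":0,"gripper":0}
    - {"slide":[0,0,0],"spin":0,"gripper":0}

```text
t: 15.15
tool_pos: [0.6337, -0.0524, 0.1692]
tool_rot: [2.222, 2.218, 0.002]
contact_force: [-2.0, 0.1, 7.9]
opening: 0.0627
grip_force: 45.1
```

Emit:
arm_command:
  increments:
    - {"slide":[0,0,0],"spin":0,"gripper":0.6}
    - {"slide":[0,0,0],"spin":0,"gripper":1}
    - {"slide":[0,0,0],"spin":0,"gripper":1}
    - {"slide":[0,0,0],"spin":0,"gripper":1}
    - {"slide":[0,0,-0.02],"spin":0,"gripper":1}
    - {"slide":[0,0,-0.06],"spin":0,"gripper":1}
    - {"slide":[0,0,-0.1],"spin":0,"gripper":1}
    - {"slide":[0,0,-0.1],"spin":0,"gripper":1}

```text
t: 15.82
tool_pos: [0.6363, -0.0528, 0.2771]
tool_rot: [2.214, 2.211, 0.013]
contact_force: [1.3, 0.2, 1.9]
opening: 0.0854
grip_force: 0.0
```

Emit:
arm_command:
  increments:
    - {"slide":[0,0,0],"spin":0,"gripper":1}
    - {"slide":[0,0,0],"spin":0,"gripper":1}
    - {"slide":[0,0,0],"spin":0,"gripper":1}

```text
t: 16.07
tool_pos: [0.632, -0.052, 0.2648]
tool_rot: [-2.221, -2.218, 0.003]
contact_force: [0.4, -0.4, -0.5]
opening: 0.0853
grip_force: 0.0
```

```bash
python3 go.py .4295 -.04 .21 90; python3 -c "
from h import *
o=status.get_obs();im,c=wcups(.112);tcups()
im,c=cam('scene');cv2.imwrite('pics/s6.png',cv2.resize(im[160:240,210:300],None,fx=6,fy=6,interpolation=cv2.INTER_CUBIC))
for z in(.072,.0905,.112):print(z,np.round(proj(c,(.6335,-.052,z)),1))
"
```

```text
slide [0.0117, -0.2024, 0.0554] spin -0.09 pos [ 0.632  -0.052   0.2648] t 16.0667 F [ 0.38 -0.44 -0.55] open 0.0853
blob [ 58.  180.1] [73.6 93.8] [12, 146, 94, 73, 5162] [ 0.4742 -0.0276  0.112 ]
blob [285.  208.9] [87.8 97.4] [241, 160, 89, 97, 6652] [ 0.6333 -0.0489  0.112 ]
blob [ 89.6 272.4] [67.4 86.4] [48, 239, 81, 71, 4179] [ 0.4834 -0.1001  0.112 ]
blob [357.3 343.4] [55.5 57.8] [330, 316, 57, 55, 2504] [ 0.693  -0.1657  0.112 ]
top [330.2 273.1] [23.2 28.8] [ 0.4376 -0.1375  0.06  ]
0.072 [251.9 198.2]
0.0905 [251.5 193.5]
0.112 [251.  187.8]
```

View pics/s6.png

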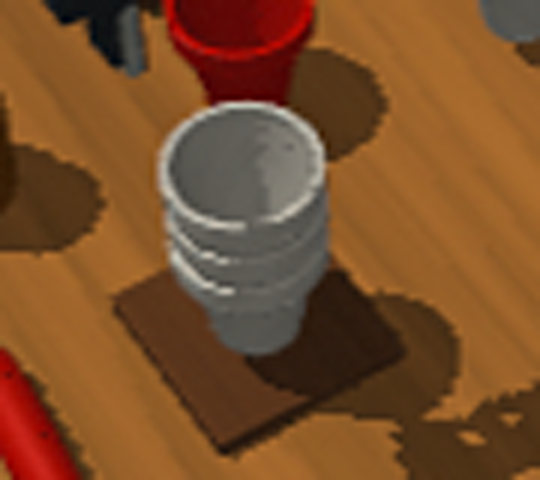

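Both nested cups are upright. The rim fronts at y of about 228, 260 and 292 in the crop are evenly spaced. Cup C is next.

Emit:
arm_command:
  increments:
    - {"slide":[0.012,-0.202,0.055],"spin":0,"gripper":1}
    - {"slide":[0.012,-0.202,0.055],"spin":0,"gripper":1}
    - {"slide":[0.012,-0.202,0.055],"spin":0,"gripper":1}
    - {"slide":[0.012,-0.202,0.055],"spin":0,"gripper":1}
    - {"slide":[0.012,-0.202,0.055],"spin":0,"gripper":1}
    - {"slide":[0.012,-0.202,0.055],"spin":0,"gripper":1}
    - {"slide":[0.012,-0.202,0.055],"spin":0,"gripper":1}
    - {"slide":[0.012,-0.202,0.055],"spin":0,"gripper":1}

```text
t: 16.88
tool_pos: [0.4312, -0.04, 0.2121]
tool_rot: [2.223, 2.219, 0.001]
contact_force: [0.5, -0.5, 0.5]
opening: 0.0853
grip_force: 0.0
```

Emit:
arm_command:
  increments:
    - {"slide":[0,0,0],"spin":0,"gripper":1}
    - {"slide":[0,0,0],"spin":0,"gripper":1}
    - {"slide":[0,0,0],"spin":0,"gripper":1}

```text
t: 17.13
tool_pos: [0.4324, -0.0402, 0.2131]
tool_rot: [2.222, 2.219, 0.001]
contact_force: [0.1, -0.5, 0.2]
opening: 0.086
grip_force: 0.0
```

```bash
python3 go.py .4297 -.04 .117 90; python3 -c "
from h import *
im,c=wcups(.06,'pics/w6.png');tcups()"
```

```text
slide [0.0003, -0.0028, 0.0961] spin -0.08 pos [ 0.4324 -0.0402  0.2131] t 17.1333 F [ 0.1  -0.52  0.19] open 0.086
blob [279.4 214.5] [87.1 87.9] [236, 171, 88, 87, 6024] [ 0.4303 -0.0416  0.06  ]
blob [621.9 260.4] [101.  282.6] [491, 189, 69, 96, 4422] [ 0.6898 -0.079   0.06  ]
blob [292.2 317.1] [77.5 88.9] [254, 271, 79, 88, 5062] [ 0.4402 -0.1289  0.06  ]
top [357.  157.2] [22.9 23.6] [ 0.7053 -0.196   0.06  ]
top [295.3 184.9] [29.7 31.4] [ 0.6374 -0.0544  0.06  ]
top [329.3 269.1] [21.  29.5] [ 0.4467 -0.1354  0.06  ]
```

Emit:
arm_command:
  increments:
    - {"slide":[-0.0007,-0.002,0.03],"spin":0,"gripper":1}
    - {"slide":[-0.0007,-0.002,0.06],"spin":0,"gripper":1}
    - {"slide":[-0.0007,-0.002,0.08],"spin":0,"gripper":1}
    - {"slide":[-0.0007,-0.002,0.096],"spin":0,"gripper":1}
    - {"slide":[-0.0007,-0.002,0.096],"spin":0,"gripper":1}
    - {"slide":[-0.0007,-0.002,0.096],"spin":0,"gripper":1}
    - {"slide":[-0.0007,-0.002,0.096],"spin":0,"gripper":0.3}
    - {"slide":[-0.0007,-0.002,0.096],"spin":0,"gripper":0.3}
  newtons: 40

```text
t: 17.9
tool_pos: [0.4302, -0.0409, 0.1178]
tool_rot: [2.221, 2.218, 0.003]
contact_force: [-0.9, 0.5, 27.6]
opening: 0.0639
grip_force: 32.6
```

Emit:
arm_command:
  increments:
    - {"slide":[0,0,0],"spin":0,"gripper":0.2}
    - {"slide":[0,0,0],"spin":0,"gripper":0.1}
    - {"slide":[0,0,0],"spin":0,"gripper":0}
    - {"slide":[0,0,0],"spin":0,"gripper":0}
    - {"slide":[0,0,0],"spin":0,"gripper":0}
    - {"slide":[0,0,0],"spin":0,"gripper":0}

```text
t: 18.4
tool_pos: [0.4304, -0.041, 0.1184]
tool_rot: [2.22, 2.217, 0.003]
contact_force: [-0.2, 0.3, 5.4]
opening: 0.0638
grip_force: 43.8
```

Emit:
arm_command:
  increments:
    - {"slide":[0,0,-0.03],"spin":0,"gripper":0}
    - {"slide":[0,0,-0.07],"spin":0,"gripper":0}
    - {"slide":[0,0,-0.11],"spin":0,"gripper":0}
    - {"slide":[0,0,-0.15],"spin":0,"gripper":0}
    - {"slide":[0,0,-0.162],"spin":0,"gripper":0}
    - {"slide":[0,0,-0.162],"spin":0,"gripper":0}
    - {"slide":[0,0,-0.162],"spin":0,"gripper":0}

```text
t: 18.98
tool_pos: [0.429, -0.0406, 0.2785]
tool_rot: [2.222, 2.219, 0.002]
contact_force: [-0.8, -0.2, -1.0]
opening: 0.0633
grip_force: 44.4
```

Emit:
arm_command:
  increments:
    - {"slide":[-0.0115,0.203,0],"spin":0,"gripper":0}
    - {"slide":[-0.0115,0.203,0],"spin":0,"gripper":0}
    - {"slide":[-0.0115,0.203,0],"spin":0,"gripper":0}
    - {"slide":[-0.0115,0.203,0],"spin":0,"gripper":0}
    - {"slide":[-0.0115,0.203,0],"spin":0,"gripper":0}
    - {"slide":[-0.0115,0.203,0],"spin":0,"gripper":0}
    - {"slide":[-0.0115,0.203,0],"spin":0,"gripper":0}
    - {"slide":[-0.0115,0.203,0],"spin":0,"gripper":0}

```text
t: 19.65
tool_pos: [0.6306, -0.0522, 0.2746]
tool_rot: [-2.22, -2.217, 0.005]
contact_force: [-1.0, -0.0, -0.9]
opening: 0.0634
grip_force: 44.4
```

Emit:
arm_command:
  increments:
    - {"slide":[0,0,0.03],"spin":0,"gripper":0}
    - {"slide":[0,0,0.05],"spin":0,"gripper":0}
    - {"slide":[0,0,0.05],"spin":0,"gripper":0}
    - {"slide":[0,0,0.05],"spin":0,"gripper":0}
    - {"slide":[0,0,0.05],"spin":0,"gripper":0}

```text
t: 20.07
tool_pos: [0.6315, -0.0524, 0.2293]
tool_rot: [2.222, 2.219, 0.001]
contact_force: [0.2, 0.5, 0.5]
opening: 0.0631
grip_force: 44.4
```

```bash
python3 go.py .6333 -.0518 .2 90
```

```text
slide [0.0006, 0.0017, 0.0293] spin -0.09 pos [ 0.6315 -0.0524  0.2293] t 20.0667 F [0.23 0.48 0.46] open 0.0631
```

Emit:
arm_command:
  increments:
    - {"slide":[0.0005,0.0017,0.015],"spin":0,"gripper":0}
    - {"slide":[0.0005,0.0017,0.027],"spin":0,"gripper":0}
    - {"slide":[0.0005,0.0017,0.032],"spin":0,"gripper":0}
    - {"slide":[0.0005,0.0017,0.032],"spin":0,"gripper":0}
    - {"slide":[0.0005,0.0017,0.032],"spin":0,"gripper":0}

```text
t: 20.48
tool_pos: [0.6333, -0.0518, 0.1952]
tool_rot: [-2.222, -2.219, 0.001]
contact_force: [0.1, -0.5, 0.4]
opening: 0.0629
grip_force: 44.4
```

Emit:
arm_command:
  increments:
    - {"slide":[0,0,0.002],"spin":0,"gripper":0}
    - {"slide":[0,0,0.004],"spin":0,"gripper":0}
    - {"slide":[0,0,0.004],"spin":0,"gripper":0}
    - {"slide":[0,0,0.004],"spin":0,"gripper":0}

```text
t: 20.82
tool_pos: [0.6339, -0.052, 0.1926]
tool_rot: [2.223, 2.219, 0.001]
contact_force: [-0.7, -0.0, 2.6]
opening: 0.0632
grip_force: 44.6
```

Emit:
arm_command:
  increments:
    - {"slide":[0,0,0.001],"spin":0,"gripper":0}
    - {"slide":[0,0,0.002],"spin":0,"gripper":0}
    - {"slide":[0,0,0.002],"spin":0,"gripper":0}
    - {"slide":[0,0,0.002],"spin":0,"gripper":0}

```text
t: 21.15
tool_pos: [0.634, -0.052, 0.1914]
tool_rot: [2.222, 2.219, 0.001]
contact_force: [-1.2, -0.8, 6.0]
opening: 0.063
grip_force: 45.0
```

Emit:
arm_command:
  increments:
    - {"slide":[0,0,0.001],"spin":0,"gripper":0}
    - {"slide":[0,0,0.002],"spin":0,"gripper":0}
    - {"slide":[0,0,0.002],"spin":0,"gripper":0}
    - {"slide":[0,0,0.002],"spin":0,"gripper":0}

```text
t: 21.48
tool_pos: [0.634, -0.0521, 0.1897]
tool_rot: [2.222, 2.219, 0.001]
contact_force: [-1.6, -0.2, 7.4]
opening: 0.0631
grip_force: 45.1
```

Emit:
arm_command:
  increments:
    - {"slide":[0,0,0.0015],"spin":0,"gripper":0}
    - {"slide":[0,0,0.0015],"spin":0,"gripper":0}
    - {"slide":[0,0,0.0015],"spin":0,"gripper":0}

```text
t: 21.73
tool_pos: [0.6341, -0.0521, 0.1883]
tool_rot: [2.222, 2.219, 0.001]
contact_force: [-2.1, 1.1, 6.3]
opening: 0.0632
grip_force: 45.1
```

Emit:
arm_command:
  increments:
    - {"slide":[0,-0.0003,0.001],"spin":0,"gripper":0}
    - {"slide":[0,-0.0003,0.001],"spin":0,"gripper":0}
    - {"slide":[0,-0.0003,0.001],"spin":0,"gripper":0}

```text
t: 21.98
tool_pos: [0.6339, -0.0521, 0.1876]
tool_rot: [2.222, 2.218, 0.002]
contact_force: [-1.6, 0.1, 7.3]
opening: 0.0633
grip_force: 45.2
```

Emit:
arm_command:
  increments:
    - {"slide":[0,0,0],"spin":0,"gripper":0}
    - {"slide":[0,0,0],"spin":0,"gripper":0}

```text
t: 22.15
tool_pos: [0.634, -0.0521, 0.1876]
tool_rot: [2.222, 2.218, 0.002]
contact_force: [-1.1, 0.5, 7.9]
opening: 0.0629
grip_force: 45.2
```

Emit:
arm_command:
  increments:
    - {"slide":[0,0,0],"spin":0,"gripper":0.6}
    - {"slide":[0,0,0],"spin":0,"gripper":1}
    - {"slide":[0,0,0],"spin":0,"gripper":1}
    - {"slide":[0,0,0],"spin":0,"gripper":1}
    - {"slide":[0,0,-0.02],"spin":0,"gripper":1}
    - {"slide":[0,0,-0.06],"spin":0,"gripper":1}
    - {"slide":[0,0,-0.1],"spin":0,"gripper":1}
    - {"slide":[0,0,-0.1],"spin":0,"gripper":1}

```text
t: 22.82
tool_pos: [0.6365, -0.0525, 0.2957]
tool_rot: [2.214, 2.211, 0.013]
contact_force: [1.1, -1.1, 2.1]
opening: 0.0853
grip_force: 0.0
```

Emit:
arm_command:
  increments:
    - {"slide":[0,0,0],"spin":0,"gripper":1}
    - {"slide":[0,0,0],"spin":0,"gripper":1}
    - {"slide":[0,0,0],"spin":0,"gripper":1}

```text
t: 23.07
tool_pos: [0.6325, -0.0518, 0.2833]
tool_rot: [-2.221, -2.218, 0.003]
contact_force: [-0.2, 0.1, 0.4]
opening: 0.0855
grip_force: 0.0
```

```bash
python3 go.py .4403 -.1337 .21 90; python3 -c "
from h import *
o=status.get_obs();im,c=wcups(.132);tcups()
im,c=cam('scene');cv2.imwrite('pics/s7.png',cv2.resize(im[160:240,210:300],None,fx=6,fy=6,interpolation=cv2.INTER_CUBIC))
g=im.astype(float).mean(2)
for k in (248,250,252,254): print(k,g[180:216,k].astype(int).tolist())
"
```

```text
slide [-0.0823, -0.1918, 0.0739] spin -0.09 pos [ 0.6325 -0.0518  0.2833] t 23.0667 F [-0.19  0.13  0.39] open 0.0855
blob [285.2 207.8] [ 87.8 100.8] [242, 156, 88, 101, 6820] [ 0.6339 -0.0473  0.132 ]
blob [ 99.9 263.9] [63.3 79.5] [61, 233, 75, 66, 3691] [ 0.4939 -0.0917  0.132 ]
blob [352.9 330.6] [52.1 54.5] [327, 305, 54, 52, 2219] [ 0.6887 -0.1517  0.132 ]
top [330.6 273.5] [22.1 28.5] [ 0.4367 -0.1384  0.06  ]
248 [94, 94, 94, 93, 90, 91, 90, 91, 93, 92, 93, 86, 160, 134, 87, 86, 85, 84, 95, 87, 90, 87, 73, 95, 85, 88, 89, 82, 95, 86, 87, 89, 75, 80, 80, 82]
250 [94, 94, 94, 92, 91, 92, 91, 92, 93, 94, 93, 89, 148, 94, 87, 87, 85, 119, 100, 90, 89, 86, 81, 99, 88, 88, 90, 84, 96, 87, 89, 91, 81, 82, 82, 83]
252 [110, 101, 99, 98, 90, 88, 98, 100, 92, 92, 92, 97, 94, 85, 88, 85, 90, 89, 97, 89, 87, 87, 82, 98, 87, 89, 89, 82, 97, 89, 91, 90, 82, 82, 83, 83]
254 [116, 115, 113, 113, 114, 115, 117, 118, 121, 121, 117, 151, 98, 86, 85, 85, 100, 96, 86, 85, 87, 92, 88, 98, 90, 89, 87, 81, 101, 90, 90, 90, 76, 83, 82, 82]
```

View pics/s7.png

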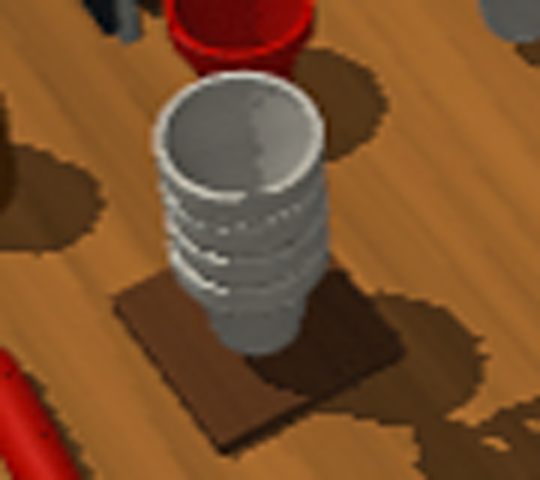

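Rim fronts in column 250 sit at rows of about 192, 197.5, 203 and 208, so each step is near 20 mm. Cup D is next.

Emit:
arm_command:
  increments:
    - {"slide":[-0.082,-0.192,0.073],"spin":0,"gripper":1}
    - {"slide":[-0.082,-0.192,0.073],"spin":0,"gripper":1}
    - {"slide":[-0.082,-0.192,0.073],"spin":0,"gripper":1}
    - {"slide":[-0.082,-0.192,0.073],"spin":0,"gripper":1}
    - {"slide":[-0.082,-0.192,0.073],"spin":0,"gripper":1}
    - {"slide":[-0.082,-0.192,0.073],"spin":0,"gripper":1}
    - {"slide":[-0.082,-0.192,0.073],"spin":0,"gripper":1}
    - {"slide":[-0.082,-0.192,0.073],"spin":0,"gripper":1}

```text
t: 23.88
tool_pos: [0.441, -0.1337, 0.2122]
tool_rot: [2.225, 2.218, 0.001]
contact_force: [0.0, 0.3, 0.3]
opening: 0.0854
grip_force: 0.0
```

Emit:
arm_command:
  increments:
    - {"slide":[0,0,0],"spin":0,"gripper":1}
    - {"slide":[0,0,0],"spin":0,"gripper":1}
    - {"slide":[0,0,0],"spin":0,"gripper":1}

```text
t: 24.13
tool_pos: [0.4425, -0.1335, 0.2134]
tool_rot: [2.221, 2.22, 0.001]
contact_force: [-0.4, 0.1, 0.1]
opening: 0.0852
grip_force: 0.0
```

```bash
python3 go.py .4403 -.1337 .117 90; python3 -c "
from h import *
im,c=wcups(.06,'pics/w6.png');tcups()"
```

```text
slide [-0.0002, -0.0023, 0.0964] spin -0.01 pos [ 0.4425 -0.1335  0.2134] t 24.1333 F [-0.37  0.12  0.06] open 0.0852
blob [716.2  93. ] [134.4 432.8] [500, 53, 60, 93, 3513] [ 0.724  -0.0518  0.06  ]
blob [280.4 214.8] [86.1 88.1] [237, 172, 88, 86, 5972] [ 0.4411 -0.1352  0.06  ]
top [357.1 157.2] [22.7 23.5] [ 0.7052 -0.1962  0.06  ]
top [295.4 184. ] [30.2 32.7] [ 0.6396 -0.0546  0.06  ]
```

Emit:
arm_command:
  increments:
    - {"slide":[-0.0008,-0.0018,0.03],"spin":0,"gripper":1}
    - {"slide":[-0.0008,-0.0018,0.06],"spin":0,"gripper":1}
    - {"slide":[-0.0008,-0.0018,0.08],"spin":0,"gripper":1}
    - {"slide":[-0.0008,-0.0018,0.096],"spin":0,"gripper":1}
    - {"slide":[-0.0008,-0.0018,0.096],"spin":0,"gripper":1}
    - {"slide":[-0.0008,-0.0018,0.096],"spin":0,"gripper":1}
    - {"slide":[-0.0008,-0.0018,0.096],"spin":0,"gripper":0.3}
    - {"slide":[-0.0008,-0.0018,0.096],"spin":0,"gripper":0.3}
  newtons: 40

```text
t: 24.9
tool_pos: [0.4406, -0.1349, 0.1183]
tool_rot: [2.221, 2.218, 0.002]
contact_force: [0.2, 1.5, 12.6]
opening: 0.0639
grip_force: 13.6
```

Emit:
arm_command:
  increments:
    - {"slide":[0,0,0],"spin":0,"gripper":0.2}
    - {"slide":[0,0,0],"spin":0,"gripper":0.1}
    - {"slide":[0,0,0],"spin":0,"gripper":0}
    - {"slide":[0,0,0],"spin":0,"gripper":0}
    - {"slide":[0,0,0],"spin":0,"gripper":0}
    - {"slide":[0,0,0],"spin":0,"gripper":0}

```text
t: 25.4
tool_pos: [0.4408, -0.1351, 0.1188]
tool_rot: [2.22, 2.217, 0.002]
contact_force: [-0.4, 0.9, 5.9]
opening: 0.0629
grip_force: 44.2
```

Emit:
arm_command:
  increments:
    - {"slide":[0,0,-0.03],"spin":0,"gripper":0}
    - {"slide":[0,0,-0.07],"spin":0,"gripper":0}
    - {"slide":[0,0,-0.11],"spin":0,"gripper":0}
    - {"slide":[0,0,-0.15],"spin":0,"gripper":0}
    - {"slide":[0,0,-0.172],"spin":0,"gripper":0}
    - {"slide":[0,0,-0.172],"spin":0,"gripper":0}
    - {"slide":[0,0,-0.172],"spin":0,"gripper":0}

```text
t: 25.98
tool_pos: [0.4399, -0.1347, 0.2907]
tool_rot: [2.22, 2.217, 0.002]
contact_force: [-0.5, 0.0, -1.3]
opening: 0.0625
grip_force: 44.4
```

Emit:
arm_command:
  increments:
    - {"slide":[0.082,0.193,0],"spin":0,"gripper":0}
    - {"slide":[0.082,0.193,0],"spin":0,"gripper":0}
    - {"slide":[0.082,0.193,0],"spin":0,"gripper":0}
    - {"slide":[0.082,0.193,0],"spin":0,"gripper":0}
    - {"slide":[0.082,0.193,0],"spin":0,"gripper":0}
    - {"slide":[0.082,0.193,0],"spin":0,"gripper":0}
    - {"slide":[0.082,0.193,0],"spin":0,"gripper":0}
    - {"slide":[0.082,0.193,0],"spin":0,"gripper":0}

```text
t: 26.65
tool_pos: [0.6315, -0.0525, 0.2858]
tool_rot: [-2.22, -2.218, 0.004]
contact_force: [-1.2, -0.8, -0.8]
opening: 0.0627
grip_force: 44.4
```

Emit:
arm_command:
  increments:
    - {"slide":[0,0,0.02],"spin":0,"gripper":0}
    - {"slide":[0,0,0.04],"spin":0,"gripper":0}
    - {"slide":[0,0,0.04],"spin":0,"gripper":0}
    - {"slide":[0,0,0.04],"spin":0,"gripper":0}
    - {"slide":[0,0,0.04],"spin":0,"gripper":0}

```text
t: 27.07
tool_pos: [0.632, -0.0532, 0.2496]
tool_rot: [2.223, 2.218, 0.001]
contact_force: [-0.3, 0.2, 0.1]
opening: 0.0626
grip_force: 44.4
```

```bash
python3 go.py .6335 -.0518 .2153 90
```

```text
slide [0.0014, 0.0015, 0.0343] spin -0.13 pos [ 0.632  -0.0532  0.2496] t 27.0667 F [-0.33  0.24  0.13] open 0.0626
```

Emit:
arm_command:
  increments:
    - {"slide":[0.0013,0.0015,0.015],"spin":0,"gripper":0}
    - {"slide":[0.0013,0.0015,0.028],"spin":0,"gripper":0}
    - {"slide":[0.0013,0.0015,0.033],"spin":0,"gripper":0}
    - {"slide":[0.0013,0.0015,0.033],"spin":0,"gripper":0}
    - {"slide":[0.0013,0.0015,0.033],"spin":0,"gripper":0}

```text
t: 27.48
tool_pos: [0.6337, -0.0513, 0.2146]
tool_rot: [-2.222, -2.219, 0.001]
contact_force: [0.4, -0.6, -0.6]
opening: 0.0625
grip_force: 44.5
```

Emit:
arm_command:
  increments:
    - {"slide":[0,0,0.002],"spin":0,"gripper":0}
    - {"slide":[0,0,0.004],"spin":0,"gripper":0}
    - {"slide":[0,0,0.004],"spin":0,"gripper":0}
    - {"slide":[0,0,0.004],"spin":0,"gripper":0}

```text
t: 27.82
tool_pos: [0.6342, -0.0514, 0.212]
tool_rot: [2.223, 2.219, 0.001]
contact_force: [-0.3, -0.5, 2.0]
opening: 0.0626
grip_force: 44.6
```

Emit:
arm_command:
  increments:
    - {"slide":[0,0,0.001],"spin":0,"gripper":0}
    - {"slide":[0,0,0.002],"spin":0,"gripper":0}
    - {"slide":[0,0,0.002],"spin":0,"gripper":0}
    - {"slide":[0,0,0.002],"spin":0,"gripper":0}

```text
t: 28.15
tool_pos: [0.6344, -0.0515, 0.211]
tool_rot: [2.222, 2.219, 0.001]
contact_force: [-2.2, 0.4, 5.8]
opening: 0.0626
grip_force: 45.0
```

Emit:
arm_command:
  increments:
    - {"slide":[0,0,0.001],"spin":0,"gripper":0}
    - {"slide":[0,0,0.001],"spin":0,"gripper":0}
    - {"slide":[0,0,0.001],"spin":0,"gripper":0}

```text
t: 28.4
tool_pos: [0.6345, -0.0515, 0.2103]
tool_rot: [2.222, 2.219, 0.001]
contact_force: [-2.0, 0.2, 7.2]
opening: 0.0626
grip_force: 45.1
```

Emit:
arm_command:
  increments:
    - {"slide":[0,-0.0005,0.001],"spin":0,"gripper":0}
    - {"slide":[0,-0.0005,0.0015],"spin":0,"gripper":0}
    - {"slide":[0,-0.0005,0.0015],"spin":0,"gripper":0}

```text
t: 28.65
tool_pos: [0.6342, -0.0516, 0.2092]
tool_rot: [2.222, 2.218, 0.002]
contact_force: [-1.6, -0.5, 7.1]
opening: 0.0624
grip_force: 45.2
```

Emit:
arm_command:
  increments:
    - {"slide":[0,0,0.001],"spin":0,"gripper":0}
    - {"slide":[0,0,0.001],"spin":0,"gripper":0}
    - {"slide":[0,0,0.001],"spin":0,"gripper":0}

```text
t: 28.9
tool_pos: [0.6343, -0.0516, 0.2083]
tool_rot: [2.221, 2.218, 0.002]
contact_force: [-2.5, -0.2, 8.0]
opening: 0.0625
grip_force: 45.2
```

Emit:
arm_command:
  increments:
    - {"slide":[0,0,0.001],"spin":0,"gripper":0}
    - {"slide":[0,0,0.001],"spin":0,"gripper":0}
    - {"slide":[0,0,0.001],"spin":0,"gripper":0}

```text
t: 29.15
tool_pos: [0.6343, -0.0516, 0.2074]
tool_rot: [2.221, 2.218, 0.002]
contact_force: [-1.1, 0.4, 8.0]
opening: 0.0627
grip_force: 45.2
```

Emit:
arm_command:
  increments:
    - {"slide":[0,0,0],"spin":0,"gripper":0.6}
    - {"slide":[0,0,0],"spin":0,"gripper":1}
    - {"slide":[0,0,0],"spin":0,"gripper":1}
    - {"slide":[0,0,0],"spin":0,"gripper":1}
    - {"slide":[0,0,-0.02],"spin":0,"gripper":1}
    - {"slide":[0,0,-0.06],"spin":0,"gripper":1}
    - {"slide":[0,0,-0.08],"spin":0,"gripper":1}
    - {"slide":[0,0,-0.08],"spin":0,"gripper":1}

```text
t: 29.82
tool_pos: [0.6357, -0.0519, 0.2917]
tool_rot: [2.217, 2.214, 0.009]
contact_force: [1.0, 0.3, 0.5]
opening: 0.0854
grip_force: 0.0
```

```bash
python3 go.py .5467 -.3277 .23 90; python3 -c "
from h import *
im,c=cam('scene');cv2.imwrite('pics/s8.png',cv2.resize(im[140:240,200:320],None,fx=6,fy=6,interpolation=cv2.INTER_CUBIC))
g=im.astype(float).mean(2)
for k in (246,248,250,252): print(k,g[180:216,k].astype(int).tolist())
"
```

```text
slide [-0.2759, -0.0892, 0.0614] spin -0.09 pos [ 0.6357 -0.0519  0.2917] t 29.8167 F [1.01 0.28 0.45] open 0.0854
246 [92, 90, 89, 89, 89, 89, 88, 92, 115, 87, 86, 93, 85, 100, 86, 86, 88, 78, 97, 88, 89, 87, 80, 160, 91, 90, 87, 84, 156, 95, 88, 93, 80, 78, 82, 74]
248 [93, 94, 91, 92, 91, 92, 92, 95, 93, 87, 85, 86, 81, 96, 85, 87, 87, 79, 99, 88, 89, 88, 83, 97, 101, 88, 88, 82, 95, 85, 87, 89, 75, 80, 80, 81]
250 [92, 93, 95, 93, 92, 91, 91, 94, 91, 88, 87, 84, 103, 96, 87, 88, 86, 81, 96, 88, 90, 86, 85, 90, 110, 89, 89, 88, 96, 86, 88, 90, 81, 81, 80, 82]
252 [98, 99, 99, 101, 91, 89, 107, 96, 85, 88, 88, 83, 120, 95, 87, 86, 86, 78, 99, 91, 88, 87, 82, 96, 86, 88, 89, 83, 97, 88, 90, 90, 82, 81, 83, 83]
```

View pics/s8.png

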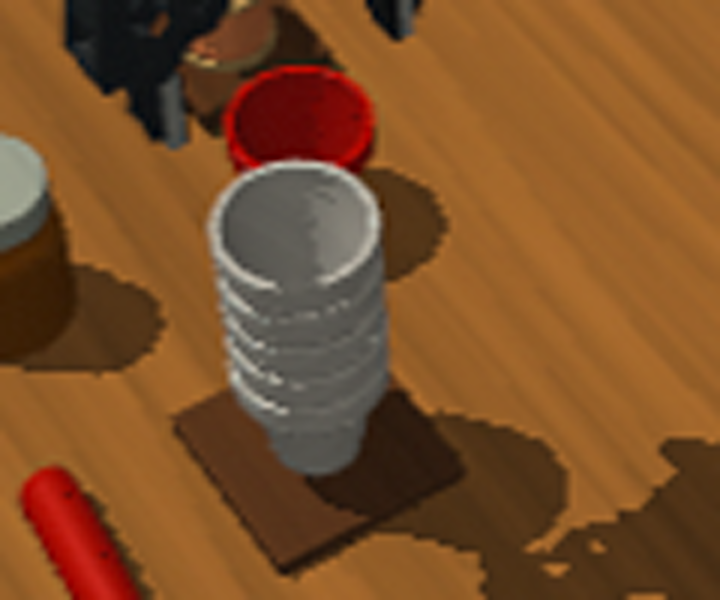

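The stack of four is upright with evenly spaced rims, about 5 to 5.5 px each, so roughly 19 to 21 mm. Now the bobbins.

Emit:
arm_command:
  increments:
    - {"slide":[-0.276,-0.089,0.05],"spin":0,"gripper":1}
    - {"slide":[-0.276,-0.089,0.05],"spin":0,"gripper":1}
    - {"slide":[-0.276,-0.089,0.05],"spin":0,"gripper":1}
    - {"slide":[-0.276,-0.089,0.05],"spin":0,"gripper":1}
    - {"slide":[-0.276,-0.089,0.05],"spin":0,"gripper":1}
    - {"slide":[-0.276,-0.089,0.05],"spin":0,"gripper":1}
    - {"slide":[-0.276,-0.089,0.05],"spin":0,"gripper":1}
    - {"slide":[-0.276,-0.089,0.05],"spin":0,"gripper":1}

```text
t: 30.53
tool_pos: [0.5404, -0.3321, 0.231]
tool_rot: [-2.227, -2.21, 0.005]
contact_force: [0.0, 0.4, -0.4]
opening: 0.0856
grip_force: 0.0
```

Emit:
arm_command:
  increments:
    - {"slide":[0,0,0],"spin":0,"gripper":1}
    - {"slide":[0,0,0],"spin":0,"gripper":1}
    - {"slide":[0,0,0],"spin":0,"gripper":1}
    - {"slide":[0,0,0],"spin":0,"gripper":1}

```text
t: 30.87
tool_pos: [0.5446, -0.3258, 0.2349]
tool_rot: [-2.221, -2.222, -0.0]
contact_force: [-0.1, -0.2, 0.2]
opening: 0.0854
grip_force: 0.0
```

```bash
python3 go.py .5467 -.3277 .1 90; python3 -c "
from h import *
im,c=cam('wrist');hsv=cv2.cvtColor(im,cv2.COLOR_BGR2HSV);cv2.imwrite('pics/w9.png',im)
m=((hsv[:,:,1]>60)&(hsv[:,:,2]>165)).astype(np.uint8);m=cv2.morphologyEx(m,cv2.MORPH_CLOSE,np.ones((5,5)))
for ct,s in blobs(m,400,20000):
    e=cv2.fitEllipse(cv2.convexHull(ct));print(np.round(e[0]),np.round(e[1]),s[4],ray(c,*e[0],.055).round(4))
tcups()
im,c=cam('top');hsv=cv2.cvtColor(im,cv2.COLOR_BGR2HSV)
"
```

```text
slide [-0.0019, 0.0021, 0.1349] spin 0.03 pos [ 0.5446 -0.3258  0.2349] t 30.8667 F [-0.13 -0.24  0.16] open 0.0854
[293. 125.] [48. 60.] 604 [ 0.5527 -0.2658  0.055 ]
[289. 207.] [55. 61.] 2116 [ 0.5499 -0.3296  0.055 ]
[ 96. 408.] [28. 44.] 515 [ 0.3587 -0.5415  0.055 ]
top [357.1 157.3] [22.7 23.6] [ 0.7052 -0.1962  0.06  ]
top [295.5 183. ] [31.4 34.2] [ 0.6418 -0.0547  0.06  ]
```

View pics/w9.png

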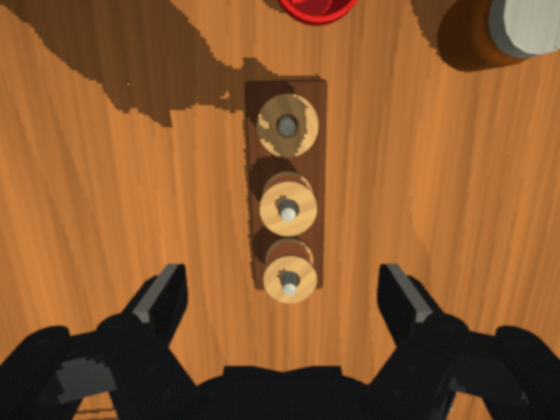

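The wrist view shows bobbin tops at (288,125), (288,208) and (290,279), each with a spindle tip, and the red cup and jar above.

```bash
python3 -c "
from h import *
im,c=cam('wrist')
for p in[(288,125),(288,208),(290,279)]:print('bob',ray(c,*p,.055).round(4))
for p in[(288,126),(288,213),(289,289)]:print('sp',ray(c,*p,.07).round(4))
im,c=cam('top');cv2.imwrite('pics/t9.png',cv2.resize(im[165:260,70:200],None,fx=5,fy=5,interpolation=cv2.INTER_CUBIC))
"
```

```text
bob [ 0.5487 -0.2663  0.055 ]
bob [ 0.5491 -0.3314  0.055 ]
bob [ 0.5512 -0.3961  0.055 ]
sp [ 0.5485 -0.266   0.07  ]
sp [ 0.5488 -0.3305  0.07  ]
sp [ 0.55   -0.3966  0.07  ]
```

View pics/t9.png

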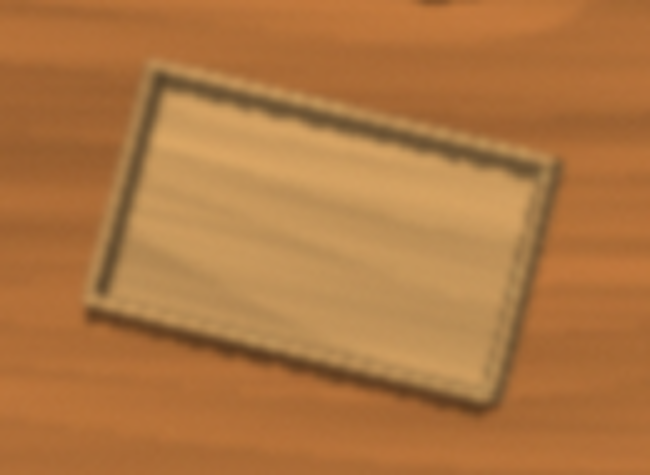

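The tray corners in the crop are (150,65), (558,160), (490,403) and (90,305). That puts the centre near world (0.569, 0.3245), with the long axis about 13° off world y. I'm gripping the middle bobbin.

Emit:
arm_command:
  increments:
    - {"slide":[-0.004,0.004,0.04],"spin":0,"gripper":1}
    - {"slide":[-0.004,0.004,0.08],"spin":0,"gripper":1}
    - {"slide":[-0.004,0.004,0.11],"spin":0,"gripper":1}
    - {"slide":[-0.004,0.004,0.13],"spin":0,"gripper":1}
    - {"slide":[-0.004,0.004,0.142],"spin":0,"gripper":1}
    - {"slide":[-0.004,0.004,0.142],"spin":0,"gripper":1}
    - {"slide":[-0.004,0.004,0.142],"spin":0,"gripper":1}
    - {"slide":[-0.004,0.004,0.142],"spin":0,"gripper":0.3}
  newtons: 40

```text
t: 31.78
tool_pos: [0.5492, -0.3321, 0.0953]
tool_rot: [2.22, 2.217, 0.001]
contact_force: [-0.2, -0.3, -0.2]
opening: 0.0753
grip_force: 0.0
```

Emit:
arm_command:
  increments:
    - {"slide":[0,0,0],"spin":0,"gripper":0}
    - {"slide":[0,0,0],"spin":0,"gripper":-0.2}
    - {"slide":[0,0,0],"spin":0,"gripper":-0.3}
    - {"slide":[0,0,0],"spin":0,"gripper":-0.4}
    - {"slide":[0,0,0],"spin":0,"gripper":-0.4}
    - {"slide":[0,0,0],"spin":0,"gripper":-0.4}
    - {"slide":[0,0,0],"spin":0,"gripper":-0.4}

```text
t: 32.37
tool_pos: [0.549, -0.332, 0.0952]
tool_rot: [2.221, 2.217, 0.001]
contact_force: [-0.9, -0.1, 7.0]
opening: 0.0445
grip_force: 41.1
```

Emit:
arm_command:
  increments:
    - {"slide":[0,0,-0.02],"spin":0,"gripper":-0.4}
    - {"slide":[0,0,-0.04],"spin":0,"gripper":-0.4}
    - {"slide":[0,0,-0.06],"spin":0,"gripper":-0.4}
    - {"slide":[0,0,-0.09],"spin":0,"gripper":-0.4}
    - {"slide":[0,0,-0.13],"spin":0,"gripper":-0.4}
    - {"slide":[0,0,-0.17],"spin":0,"gripper":-0.4}
    - {"slide":[0,0,-0.182],"spin":0,"gripper":-0.4}
    - {"slide":[0,0,-0.182],"spin":0,"gripper":-0.4}

```text
t: 33.03
tool_pos: [0.5497, -0.3325, 0.2812]
tool_rot: [2.216, 2.213, 0.002]
contact_force: [0.1, 0.2, -0.8]
opening: 0.0446
grip_force: 42.0
```

```bash
python3 go.py .569 .3245 .275 76.7
```

```text
slide [0.6571, 0.0183, 0.0022] spin 13.22 pos [ 0.5497 -0.3325  0.2812] t 33.0333 F [ 0.07  0.18 -0.83] open 0.0446
```

Emit:
arm_command:
  increments:
    - {"slide":[0.3,0.008,0],"spin":0,"gripper":-0.4}
    - {"slide":[0.3,0.008,0],"spin":0,"gripper":-0.4}
    - {"slide":[0.3,0.008,0],"spin":0,"gripper":-0.4}
    - {"slide":[0.3,0.008,0],"spin":0,"gripper":-0.4}
    - {"slide":[0.3,0.008,0],"spin":0,"gripper":-0.4}
    - {"slide":[0.3,0.008,0],"spin":0,"gripper":-0.4}
    - {"slide":[0.3,0.008,0],"spin":0,"gripper":-0.4}
    - {"slide":[0.3,0.008,0],"spin":0,"gripper":-0.4}

```text
t: 33.7
tool_pos: [0.555, -0.0261, 0.2719]
tool_rot: [-2.214, -2.222, 0.001]
contact_force: [0.1, -0.3, -1.9]
opening: 0.0445
grip_force: 42.0
```

Emit:
arm_command:
  increments:
    - {"slide":[0.3,0.01,0],"spin":13.2,"gripper":-0.4}
    - {"slide":[0.3,0.01,0],"spin":13.2,"gripper":-0.4}
    - {"slide":[0.3,0.01,0],"spin":13.2,"gripper":-0.4}
    - {"slide":[0.3,0.01,0],"spin":13.2,"gripper":-0.4}
    - {"slide":[0.3,0.01,0],"spin":13.2,"gripper":-0.4}
    - {"slide":[0.3,0.01,0],"spin":13.2,"gripper":-0.4}
    - {"slide":[0.3,0.01,0],"spin":13.2,"gripper":-0.4}
    - {"slide":[0.3,0.01,0],"spin":13.2,"gripper":-0.4}

```text
t: 34.37
tool_pos: [0.5656, 0.2727, 0.2721]
tool_rot: [-2.457, -1.953, 0.004]
contact_force: [-0.1, -1.1, -0.9]
opening: 0.0446
grip_force: 42.0
```

Emit:
arm_command:
  increments:
    - {"slide":[0,0,0],"spin":0,"gripper":-0.4}
    - {"slide":[0,0,0],"spin":0,"gripper":-0.4}
    - {"slide":[0,0,0],"spin":0,"gripper":-0.4}

```text
t: 34.62
tool_pos: [0.5667, 0.2673, 0.2734]
tool_rot: [-2.464, -1.948, 0.004]
contact_force: [0.6, 0.2, -0.4]
opening: 0.0445
grip_force: 42.0
```

```bash
python3 go.py .582 .380 .0862 76.7
```

```text
slide [0.1136, -0.0109, 0.187] spin -0.05 pos [0.5667 0.2673 0.2734] t 34.6167 F [ 0.6   0.18 -0.43] open 0.0445
```

Emit:
arm_command:
  increments:
    - {"slide":[0.04,-0.004,0],"spin":0,"gripper":-0.4}
    - {"slide":[0.08,-0.008,0],"spin":0,"gripper":-0.4}
    - {"slide":[0.113,-0.011,0.02],"spin":0,"gripper":-0.4}
    - {"slide":[0.113,-0.011,0.055],"spin":0,"gripper":-0.4}
    - {"slide":[0.113,-0.011,0.09],"spin":0,"gripper":-0.4}
    - {"slide":[0.113,-0.011,0.125],"spin":0,"gripper":-0.4}
    - {"slide":[0.113,-0.011,0.16],"spin":0,"gripper":-0.4}
    - {"slide":[0.113,-0.011,0.173],"spin":0,"gripper":-0.4}

```text
t: 35.28
tool_pos: [0.5796, 0.3775, 0.095]
tool_rot: [-2.464, -1.946, 0.016]
contact_force: [-1.1, -0.9, -1.9]
opening: 0.0444
grip_force: 42.0
```

Emit:
arm_command:
  increments:
    - {"slide":[0,0,0],"spin":0,"gripper":-0.4}
    - {"slide":[0,0,0],"spin":0,"gripper":-0.4}
    - {"slide":[0,0,0.005],"spin":0,"gripper":-0.4}
    - {"slide":[0,0,0.01],"spin":0,"gripper":-0.4}
    - {"slide":[0,0,0.01],"spin":0,"gripper":-0.4}
    - {"slide":[0,0,0.01],"spin":0,"gripper":-0.4}

```text
t: 35.78
tool_pos: [0.5827, 0.3814, 0.0931]
tool_rot: [2.463, 1.949, 0.003]
contact_force: [-0.4, 0.9, -0.0]
opening: 0.0448
grip_force: 42.0
```

```bash
python3 go.py .582 .380 .0855 76.7
```

```text
slide [-0.0015, -0.0003, 0.0076] spin 0.01 pos [0.5827 0.3814 0.0931] t 35.7833 F [-0.39  0.94 -0.01] open 0.0448
```

Lower the last 8 mm, release with a small opening because the walls are close, and rise.

Emit:
arm_command:
  increments:
    - {"slide":[-0.001,0,0.004],"spin":0,"gripper":-0.4}
    - {"slide":[-0.001,0,0.008],"spin":0,"gripper":-0.4}
    - {"slide":[-0.001,0,0.008],"spin":0,"gripper":-0.4}
    - {"slide":[-0.001,0,0.008],"spin":0,"gripper":-0.4}

```text
t: 36.12
tool_pos: [0.5825, 0.3806, 0.0852]
tool_rot: [2.463, 1.95, 0.002]
contact_force: [-1.3, 0.0, 4.7]
opening: 0.0447
grip_force: 42.4
```

Emit:
arm_command:
  increments:
    - {"slide":[0,0,0],"spin":0,"gripper":0.3}
    - {"slide":[0,0,0],"spin":0,"gripper":0.4}
    - {"slide":[0,0,0],"spin":0,"gripper":0.4}
    - {"slide":[0,0,-0.02],"spin":0,"gripper":0.4}
    - {"slide":[0,0,-0.06],"spin":0,"gripper":0.4}
    - {"slide":[0,0,-0.1],"spin":0,"gripper":1}
    - {"slide":[0,0,-0.14],"spin":0,"gripper":1}
    - {"slide":[0,0,-0.18],"spin":0,"gripper":1}

```text
t: 36.78
tool_pos: [0.5815, 0.38, 0.2651]
tool_rot: [-2.463, -1.949, 0.002]
contact_force: [0.6, -0.1, 0.6]
opening: 0.0852
grip_force: 0.0
```

```bash
python3 go.py .5487 -.265 .27 90; python3 -c "
from h import *
tcups()"
```

```text
slide [-0.6353, 0.1163, -0.0046] spin -13.29 pos [0.5815 0.38   0.2651] t 36.7833 F [ 0.61 -0.1   0.55] open 0.0852
top [357.  157.2] [22.9 23.6] [ 0.7052 -0.196   0.06  ]
top [295.4 182.9] [31.2 34.1] [ 0.6421 -0.0545  0.06  ]
```

Emit:
arm_command:
  increments:
    - {"slide":[-0.31,0.057,0],"spin":-13.3,"gripper":1}
    - {"slide":[-0.31,0.057,0],"spin":-13.3,"gripper":1}
    - {"slide":[-0.31,0.057,0],"spin":-13.3,"gripper":1}
    - {"slide":[-0.31,0.057,0],"spin":-13.3,"gripper":1}
    - {"slide":[-0.31,0.057,0],"spin":-13.3,"gripper":1}
    - {"slide":[-0.31,0.057,0],"spin":-13.3,"gripper":1}
    - {"slide":[-0.31,0.057,0],"spin":-13.3,"gripper":1}
    - {"slide":[-0.31,0.057,0],"spin":-13.3,"gripper":1}

```text
t: 37.5
tool_pos: [0.5656, 0.0619, 0.2634]
tool_rot: [2.223, 2.219, -0.002]
contact_force: [0.4, 0.6, 0.1]
opening: 0.0855
grip_force: 0.0
```

Emit:
arm_command:
  increments:
    - {"slide":[-0.31,-0.017,0],"spin":0,"gripper":1}
    - {"slide":[-0.31,-0.017,0],"spin":0,"gripper":1}
    - {"slide":[-0.31,-0.017,0],"spin":0,"gripper":1}
    - {"slide":[-0.31,-0.017,0],"spin":0,"gripper":1}
    - {"slide":[-0.31,-0.017,0],"spin":0,"gripper":1}
    - {"slide":[-0.31,-0.017,0],"spin":0,"gripper":1}
    - {"slide":[-0.31,-0.017,0],"spin":0,"gripper":1}
    - {"slide":[-0.31,-0.017,0],"spin":0,"gripper":1}

```text
t: 38.17
tool_pos: [0.5483, -0.2489, 0.2634]
tool_rot: [2.225, 2.217, -0.002]
contact_force: [-0.1, 0.4, -0.1]
opening: 0.0855
grip_force: 0.0
```

Emit:
arm_command:
  increments:
    - {"slide":[-0.02,0,0.03],"spin":0,"gripper":1}
    - {"slide":[-0.02,0,0.03],"spin":0,"gripper":1}
    - {"slide":[-0.02,0,0.03],"spin":0,"gripper":1}
    - {"slide":[-0.02,0,0.03],"spin":0,"gripper":1}
    - {"slide":[-0.02,0,0.03],"spin":0,"gripper":1}

```text
t: 38.58
tool_pos: [0.5498, -0.2639, 0.2349]
tool_rot: [2.219, 2.222, 0.001]
contact_force: [-0.2, -0.3, -0.4]
opening: 0.0855
grip_force: 0.0
```

```bash
python3 go.py .5489 -.266 .095 90; python3 -c "
from h import *
im,c=cam('wrist');hsv=cv2.cvtColor(im,cv2.COLOR_BGR2HSV);cv2.imwrite('pics/w10.png',im)
m=((hsv[:,:,1]>60)&(hsv[:,:,2]>165)).astype(np.uint8);m=cv2.morphologyEx(m,cv2.MORPH_CLOSE,np.ones((5,5)))
for ct,s in blobs(m,400,20000):
    e=cv2.fitEllipse(cv2.convexHull(ct));print(np.round(e[0]),np.round(e[1]),s[4],ray(c,*e[0],.055).round(4))
im,c=cam('top');g=cv2.cvtColor(im[165:260,70:200],cv2.COLOR_BGR2HSV)
cv2.imwrite('pics/t10.png',im)"
```

```text
slide [-0.002, -0.0011, 0.1399] spin 0.08 pos [ 0.5498 -0.2639  0.2349] t 38.5833 F [-0.24 -0.26 -0.4 ] open 0.0855
[295.  66.] [33. 41.] 823 [ 0.559  -0.1631  0.055 ]
[281. 203.] [56. 62.] 2198 [ 0.5489 -0.2645  0.055 ]
[ 88. 506.] [ 65. 232.] 822 [ 0.33   -0.6237  0.055 ]
[469. 421.] [42. 59.] 785 [ 0.7399 -0.4964  0.055 ]
```

Emit:
arm_command:
  increments:
    - {"slide":[-0.001,-0.001,0.04],"spin":0,"gripper":1}
    - {"slide":[-0.001,-0.001,0.08],"spin":0,"gripper":1}
    - {"slide":[-0.001,-0.001,0.11],"spin":0,"gripper":1}
    - {"slide":[-0.001,-0.001,0.13],"spin":0,"gripper":1}
    - {"slide":[-0.001,-0.001,0.14],"spin":0,"gripper":1}
    - {"slide":[-0.001,-0.001,0.14],"spin":0,"gripper":1}
    - {"slide":[-0.001,-0.001,0.14],"spin":0,"gripper":1}
    - {"slide":[-0.001,-0.001,0.14],"spin":0,"gripper":0.3}
  newtons: 40

```text
t: 39.35
tool_pos: [0.5498, -0.2662, 0.0965]
tool_rot: [2.218, 2.219, 0.001]
contact_force: [0.6, -1.1, 0.3]
opening: 0.0761
grip_force: 0.0
```

Emit:
arm_command:
  increments:
    - {"slide":[0,0,0],"spin":0,"gripper":0}
    - {"slide":[0,0,0],"spin":0,"gripper":-0.2}
    - {"slide":[0,0,0],"spin":0,"gripper":-0.3}
    - {"slide":[0,0,0],"spin":0,"gripper":-0.4}
    - {"slide":[0,0,0],"spin":0,"gripper":-0.4}
    - {"slide":[0,0,0],"spin":0,"gripper":-0.4}
    - {"slide":[0,0,0],"spin":0,"gripper":-0.4}

```text
t: 39.93
tool_pos: [0.5494, -0.2662, 0.0961]
tool_rot: [2.219, 2.22, 0.001]
contact_force: [-0.8, 0.8, 6.8]
opening: 0.0448
grip_force: 41.1
```

Emit:
arm_command:
  increments:
    - {"slide":[0,0,-0.02],"spin":0,"gripper":-0.4}
    - {"slide":[0,0,-0.04],"spin":0,"gripper":-0.4}
    - {"slide":[0,0,-0.06],"spin":0,"gripper":-0.4}
    - {"slide":[0,0,-0.09],"spin":0,"gripper":-0.4}
    - {"slide":[0,0,-0.13],"spin":0,"gripper":-0.4}
    - {"slide":[0,0,-0.17],"spin":0,"gripper":-0.4}
    - {"slide":[0,0,-0.182],"spin":0,"gripper":-0.4}
    - {"slide":[0,0,-0.182],"spin":0,"gripper":-0.4}

```text
t: 40.6
tool_pos: [0.55, -0.2667, 0.2821]
tool_rot: [2.214, 2.215, 0.003]
contact_force: [0.2, -0.7, -0.2]
opening: 0.0442
grip_force: 41.1
```

Emit:
arm_command:
  increments:
    - {"slide":[0.3,0.008,0],"spin":0,"gripper":-0.4}
    - {"slide":[0.3,0.008,0],"spin":0,"gripper":-0.4}
    - {"slide":[0.3,0.008,0],"spin":0,"gripper":-0.4}
    - {"slide":[0.3,0.008,0],"spin":0,"gripper":-0.4}
    - {"slide":[0.3,0.008,0],"spin":0,"gripper":-0.4}
    - {"slide":[0.3,0.008,0],"spin":0,"gripper":-0.4}
    - {"slide":[0.3,0.008,0],"spin":0,"gripper":-0.4}
    - {"slide":[0.3,0.008,0],"spin":0,"gripper":-0.4}

```text
t: 41.27
tool_pos: [0.5547, 0.0395, 0.2732]
tool_rot: [-2.212, -2.224, 0.001]
contact_force: [-0.0, -0.3, -1.7]
opening: 0.0442
grip_force: 41.1
```

Emit:
arm_command:
  increments:
    - {"slide":[0.29,0.012,0],"spin":13.3,"gripper":-0.4}
    - {"slide":[0.29,0.012,0],"spin":13.3,"gripper":-0.4}
    - {"slide":[0.29,0.012,0],"spin":13.3,"gripper":-0.4}
    - {"slide":[0.29,0.012,0],"spin":13.3,"gripper":-0.4}
    - {"slide":[0.29,0.012,0],"spin":13.3,"gripper":-0.4}
    - {"slide":[0.29,0.012,0],"spin":13.3,"gripper":-0.4}
    - {"slide":[0.29,0.012,0],"spin":13.3,"gripper":-0.4}
    - {"slide":[0.29,0.012,0],"spin":13.3,"gripper":-0.4}

```text
t: 41.93
tool_pos: [0.5667, 0.3295, 0.273]
tool_rot: [-2.456, -1.954, 0.003]
contact_force: [0.1, -0.7, -1.4]
opening: 0.0446
grip_force: 41.1
```

Emit:
arm_command:
  increments:
    - {"slide":[0,0,0],"spin":0,"gripper":-0.4}
    - {"slide":[0,0,0],"spin":0,"gripper":-0.4}
    - {"slide":[0,0,0],"spin":0,"gripper":-0.4}

```text
t: 42.18
tool_pos: [0.568, 0.3229, 0.2745]
tool_rot: [-2.465, -1.948, 0.004]
contact_force: [0.0, 0.3, -0.2]
opening: 0.0447
grip_force: 41.1
```

```bash
python3 go.py .569 .3235 .095 76.7
```

```text
slide [0.0011, 0.0011, 0.1795] spin -0.06 pos [0.568  0.3229 0.2745] t 42.1833 F [ 0.04  0.31 -0.2 ] open 0.0447
```

Emit:
arm_command:
  increments:
    - {"slide":[0.001,0.001,0.04],"spin":0,"gripper":-0.4}
    - {"slide":[0.001,0.001,0.08],"spin":0,"gripper":-0.4}
    - {"slide":[0.001,0.001,0.12],"spin":0,"gripper":-0.4}
    - {"slide":[0.001,0.001,0.15],"spin":0,"gripper":-0.4}
    - {"slide":[0.001,0.001,0.17],"spin":0,"gripper":-0.4}
    - {"slide":[0.001,0.001,0.178],"spin":0,"gripper":-0.4}
    - {"slide":[0.001,0.001,0.178],"spin":0,"gripper":-0.4}
    - {"slide":[0.001,0.001,0.178],"spin":0,"gripper":-0.4}

```text
t: 42.85
tool_pos: [0.5701, 0.3244, 0.0989]
tool_rot: [2.465, 1.948, 0.002]
contact_force: [0.9, 0.6, 0.1]
opening: 0.0445
grip_force: 41.1
```

Emit:
arm_command:
  increments:
    - {"slide":[0,0,0],"spin":0,"gripper":-0.4}
    - {"slide":[0,0,0.004],"spin":0,"gripper":-0.4}
    - {"slide":[0,0,0.008],"spin":0,"gripper":-0.4}
    - {"slide":[0,0,0.012],"spin":0,"gripper":-0.4}
    - {"slide":[0,0,0.012],"spin":0,"gripper":-0.4}
    - {"slide":[0,0,0.012],"spin":0,"gripper":-0.4}

```text
t: 43.35
tool_pos: [0.5695, 0.3254, 0.0862]
tool_rot: [2.463, 1.95, 0.001]
contact_force: [0.4, 0.7, 0.1]
opening: 0.0446
grip_force: 41.2
```

Emit:
arm_command:
  increments:
    - {"slide":[0,0,0.001],"spin":0,"gripper":0.3}
    - {"slide":[0,0,0.001],"spin":0,"gripper":0.4}
    - {"slide":[0,0,0.001],"spin":0,"gripper":0.4}
    - {"slide":[0,0,-0.02],"spin":0,"gripper":0.4}
    - {"slide":[0,0,-0.06],"spin":0,"gripper":0.4}
    - {"slide":[0,0,-0.1],"spin":0,"gripper":1}
    - {"slide":[0,0,-0.14],"spin":0,"gripper":1}
    - {"slide":[0,0,-0.18],"spin":0,"gripper":1}

```text
t: 44.02
tool_pos: [0.5689, 0.325, 0.2676]
tool_rot: [-2.463, -1.949, 0.001]
contact_force: [1.1, 0.5, -0.9]
opening: 0.0852
grip_force: 0.0
```

Emit:
arm_command:
  increments:
    - {"slide":[-0.31,0.057,0],"spin":-13.3,"gripper":1}
    - {"slide":[-0.31,0.057,0],"spin":-13.3,"gripper":1}
    - {"slide":[-0.31,0.057,0],"spin":-13.3,"gripper":1}
    - {"slide":[-0.31,0.057,0],"spin":-13.3,"gripper":1}
    - {"slide":[-0.31,0.057,0],"spin":-13.3,"gripper":1}
    - {"slide":[-0.31,0.057,0],"spin":-13.3,"gripper":1}
    - {"slide":[-0.31,0.057,0],"spin":-13.3,"gripper":1}
    - {"slide":[-0.31,0.057,0],"spin":-13.3,"gripper":1}

```text
t: 44.68
tool_pos: [0.5529, 0.0069, 0.266]
tool_rot: [2.223, 2.218, -0.001]
contact_force: [0.4, -0.0, -0.1]
opening: 0.0855
grip_force: 0.0
```

Emit:
arm_command:
  increments:
    - {"slide":[-0.31,0,0],"spin":0,"gripper":1}
    - {"slide":[-0.31,0,0],"spin":0,"gripper":1}
    - {"slide":[-0.31,0,0],"spin":0,"gripper":1}
    - {"slide":[-0.31,0,0],"spin":0,"gripper":1}
    - {"slide":[-0.31,0,0],"spin":0,"gripper":1}
    - {"slide":[-0.31,0,0],"spin":0,"gripper":1}
    - {"slide":[-0.31,0,0],"spin":0,"gripper":1}
    - {"slide":[-0.31,0,0],"spin":0,"gripper":1}

```text
t: 45.35
tool_pos: [0.5528, -0.3041, 0.2659]
tool_rot: [2.224, 2.217, -0.002]
contact_force: [0.3, 0.4, -0.3]
opening: 0.0856
grip_force: 0.0
```

Emit:
arm_command:
  increments:
    - {"slide":[-0.096,-0.003,0.03],"spin":0,"gripper":1}
    - {"slide":[-0.096,-0.003,0.03],"spin":0,"gripper":1}
    - {"slide":[-0.096,-0.003,0.03],"spin":0,"gripper":1}
    - {"slide":[-0.096,-0.003,0.03],"spin":0,"gripper":1}
    - {"slide":[-0.096,-0.003,0.03],"spin":0,"gripper":1}
    - {"slide":[-0.096,-0.003,0.03],"spin":0,"gripper":1}

```text
t: 45.85
tool_pos: [0.551, -0.3945, 0.2362]
tool_rot: [-2.22, -2.222, -0.001]
contact_force: [-0.9, 0.1, 0.7]
opening: 0.0852
grip_force: 0.0
```

```bash
python3 go.py .5505 -.396 .095 90; python3 -c "
from h import *
im,c=cam('wrist');hsv=cv2.cvtColor(im,cv2.COLOR_BGR2HSV);cv2.imwrite('pics/w10.png',im)
m=((hsv[:,:,1]>60)&(hsv[:,:,2]>165)).astype(np.uint8);m=cv2.morphologyEx(m,cv2.MORPH_CLOSE,np.ones((5,5)))
for ct,s in blobs(m,400,20000):
    e=cv2.fitEllipse(cv2.convexHull(ct));print(np.round(e[0]),np.round(e[1]),s[4],ray(c,*e[0],.055).round(4))
im,c=cam('top');cv2.imwrite('pics/t10.png',cv2.resize(im[160:260,70:200],None,fx=5,fy=5,interpolation=cv2.INTER_CUBIC))"
```

```text
slide [-0.0016, -0.0005, 0.1412] spin 0.06 pos [ 0.551  -0.3945  0.2362] t 45.85 F [-0.93  0.11  0.69] open 0.0852
[242. 102.] [18. 71.] 2125 [ 0.5212 -0.3181  0.055 ]
[288. 349.] [  7. 249.] 1026 [ 0.5563 -0.5387  0.055 ]
[328. 361.] [ 11. 129.] 609 [ 0.594  -0.5527  0.055 ]
[470. 428.] [42. 74.] 761 [ 0.7443 -0.6373  0.055 ]
```

View pics/t10.png

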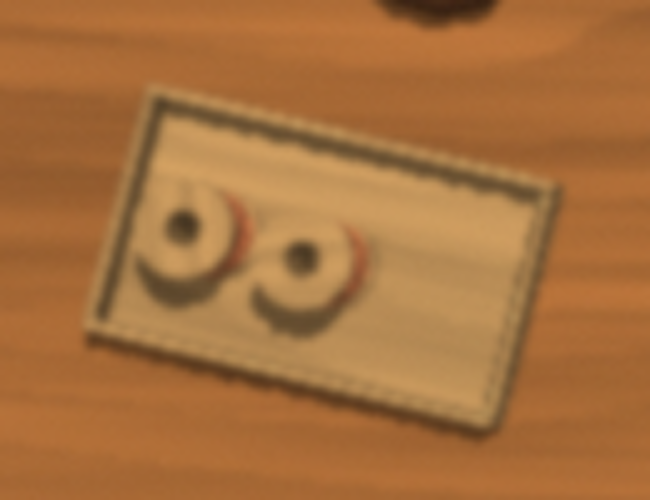

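Two bobbins stand flat in the tray at crop (190,235) and (305,262). I'm fetching the third.

Emit:
arm_command:
  increments:
    - {"slide":[-0.001,-0.001,0.04],"spin":0,"gripper":1}
    - {"slide":[-0.001,-0.001,0.08],"spin":0,"gripper":1}
    - {"slide":[-0.001,-0.001,0.11],"spin":0,"gripper":1}
    - {"slide":[-0.001,-0.001,0.13],"spin":0,"gripper":1}
    - {"slide":[-0.001,-0.001,0.141],"spin":0,"gripper":1}
    - {"slide":[-0.001,-0.001,0.141],"spin":0,"gripper":1}
    - {"slide":[-0.001,-0.001,0.141],"spin":0,"gripper":1}
    - {"slide":[-0.001,-0.001,0.141],"spin":0,"gripper":0.3}
  newtons: 40

```text
t: 46.62
tool_pos: [0.551, -0.3973, 0.0977]
tool_rot: [2.217, 2.219, 0.0]
contact_force: [-0.2, -0.4, -0.3]
opening: 0.0756
grip_force: 0.0
```

Emit:
arm_command:
  increments:
    - {"slide":[0,0,0],"spin":0,"gripper":0}
    - {"slide":[0,0,0],"spin":0,"gripper":-0.2}
    - {"slide":[0,0,0],"spin":0,"gripper":-0.3}
    - {"slide":[0,0,0],"spin":0,"gripper":-0.4}
    - {"slide":[0,0,0],"spin":0,"gripper":-0.4}
    - {"slide":[0,0,0],"spin":0,"gripper":-0.4}
    - {"slide":[0,0,0],"spin":0,"gripper":-0.4}

```text
t: 47.2
tool_pos: [0.5506, -0.3975, 0.0973]
tool_rot: [2.219, 2.219, 0.0]
contact_force: [-0.8, 1.5, 5.9]
opening: 0.0444
grip_force: 41.3
```

Emit:
arm_command:
  increments:
    - {"slide":[0,0,-0.02],"spin":0,"gripper":-0.4}
    - {"slide":[0,0,-0.04],"spin":0,"gripper":-0.4}
    - {"slide":[0,0,-0.06],"spin":0,"gripper":-0.4}
    - {"slide":[0,0,-0.09],"spin":0,"gripper":-0.4}
    - {"slide":[0,0,-0.13],"spin":0,"gripper":-0.4}
    - {"slide":[0,0,-0.17],"spin":0,"gripper":-0.4}
    - {"slide":[0,0,-0.182],"spin":0,"gripper":-0.4}
    - {"slide":[0,0,-0.182],"spin":0,"gripper":-0.4}

```text
t: 47.87
tool_pos: [0.5512, -0.3981, 0.2836]
tool_rot: [2.214, 2.214, 0.001]
contact_force: [0.0, 0.3, -0.6]
opening: 0.0438
grip_force: 42.1
```

Emit:
arm_command:
  increments:
    - {"slide":[0.3,0.003,0],"spin":0,"gripper":-0.4}
    - {"slide":[0.3,0.003,0],"spin":0,"gripper":-0.4}
    - {"slide":[0.3,0.003,0],"spin":0,"gripper":-0.4}
    - {"slide":[0.3,0.003,0],"spin":0,"gripper":-0.4}
    - {"slide":[0.3,0.003,0],"spin":0,"gripper":-0.4}
    - {"slide":[0.3,0.003,0],"spin":0,"gripper":-0.4}
    - {"slide":[0.3,0.003,0],"spin":0,"gripper":-0.4}
    - {"slide":[0.3,0.003,0],"spin":0,"gripper":-0.4}

```text
t: 48.53
tool_pos: [0.5512, -0.0913, 0.274]
tool_rot: [-2.212, -2.223, 0.0]
contact_force: [0.1, 0.4, -0.5]
opening: 0.0439
grip_force: 42.1
```

Emit:
arm_command:
  increments:
    - {"slide":[0.3,0.002,0],"spin":13.3,"gripper":-0.4}
    - {"slide":[0.3,0.002,0],"spin":13.3,"gripper":-0.4}
    - {"slide":[0.3,0.002,0],"spin":13.3,"gripper":-0.4}
    - {"slide":[0.3,0.002,0],"spin":13.3,"gripper":-0.4}
    - {"slide":[0.3,0.002,0],"spin":13.3,"gripper":-0.4}
    - {"slide":[0.3,0.002,0],"spin":13.3,"gripper":-0.4}
    - {"slide":[0.3,0.002,0],"spin":13.3,"gripper":-0.4}
    - {"slide":[0.3,0.002,0],"spin":13.3,"gripper":-0.4}

```text
t: 49.2
tool_pos: [0.5532, 0.2074, 0.2744]
tool_rot: [-2.457, -1.953, 0.003]
contact_force: [0.1, -0.2, -1.2]
opening: 0.0438
grip_force: 42.1
```

Emit:
arm_command:
  increments:
    - {"slide":[0.032,-0.007,0],"spin":0,"gripper":-0.4}
    - {"slide":[0.063,-0.014,0],"spin":0,"gripper":-0.4}
    - {"slide":[0.063,-0.014,0],"spin":0,"gripper":-0.4}
    - {"slide":[0.063,-0.014,0],"spin":0,"gripper":-0.4}
    - {"slide":[0.063,-0.014,0],"spin":0,"gripper":-0.4}

```text
t: 49.62
tool_pos: [0.5551, 0.2669, 0.2752]
tool_rot: [-2.464, -1.949, 0.004]
contact_force: [0.8, -0.5, -0.4]
opening: 0.0443
grip_force: 42.1
```

```bash
python3 go.py .556 .268 .096 76.7
```

```text
slide [0.0016, 0.001, 0.1792] spin -0.0 pos [0.5551 0.2669 0.2752] t 49.6167 F [ 0.82 -0.48 -0.45] open 0.0443
```

Emit:
arm_command:
  increments:
    - {"slide":[0.001,0.001,0.04],"spin":0,"gripper":-0.4}
    - {"slide":[0.001,0.001,0.08],"spin":0,"gripper":-0.4}
    - {"slide":[0.001,0.001,0.12],"spin":0,"gripper":-0.4}
    - {"slide":[0.001,0.001,0.15],"spin":0,"gripper":-0.4}
    - {"slide":[0.001,0.001,0.17],"spin":0,"gripper":-0.4}
    - {"slide":[0.001,0.001,0.178],"spin":0,"gripper":-0.4}
    - {"slide":[0.001,0.001,0.178],"spin":0,"gripper":-0.4}
    - {"slide":[0.001,0.001,0.178],"spin":0,"gripper":-0.4}

```text
t: 50.28
tool_pos: [0.5572, 0.2678, 0.0996]
tool_rot: [2.464, 1.948, 0.001]
contact_force: [0.2, 0.1, -1.1]
opening: 0.0444
grip_force: 42.1
```

Emit:
arm_command:
  increments:
    - {"slide":[0,0,0],"spin":0,"gripper":-0.4}
    - {"slide":[0,0,0.004],"spin":0,"gripper":-0.4}
    - {"slide":[0,0,0.008],"spin":0,"gripper":-0.4}
    - {"slide":[0,0,0.012],"spin":0,"gripper":-0.4}
    - {"slide":[0,0,0.012],"spin":0,"gripper":-0.4}
    - {"slide":[0,0,0.012],"spin":0,"gripper":-0.4}

```text
t: 50.78
tool_pos: [0.5569, 0.2688, 0.0873]
tool_rot: [2.463, 1.95, 0.001]
contact_force: [0.9, 0.9, 1.6]
opening: 0.0439
grip_force: 42.2
```

Emit:
arm_command:
  increments:
    - {"slide":[0,0,0],"spin":0,"gripper":0.3}
    - {"slide":[0,0,0],"spin":0,"gripper":0.4}
    - {"slide":[0,0,0],"spin":0,"gripper":0.4}
    - {"slide":[0,0,-0.02],"spin":0,"gripper":0.4}
    - {"slide":[0,0,-0.06],"spin":0,"gripper":0.4}
    - {"slide":[0,0,-0.1],"spin":0,"gripper":1}
    - {"slide":[0,0,-0.14],"spin":0,"gripper":1}
    - {"slide":[0,0,-0.18],"spin":0,"gripper":1}

```text
t: 51.45
tool_pos: [0.5561, 0.2685, 0.2686]
tool_rot: [-2.463, -1.949, 0.001]
contact_force: [1.4, 0.8, -0.2]
opening: 0.0856
grip_force: 0.0
```

Emit:
arm_command:
  increments:
    - {"slide":[-0.04,-0.04,0],"spin":0,"gripper":1}
    - {"slide":[-0.08,-0.08,0],"spin":0,"gripper":1}
    - {"slide":[-0.1,-0.13,0],"spin":0,"gripper":1}
    - {"slide":[-0.1,-0.13,0],"spin":0,"gripper":1}
    - {"slide":[-0.1,-0.13,0],"spin":0,"gripper":1}
    - {"slide":[-0.1,-0.13,0],"spin":0,"gripper":1}

```text
t: 51.95
tool_pos: [0.4051, 0.2007, 0.2664]
tool_rot: [2.463, 1.95, 0.001]
contact_force: [0.3, 0.3, -0.2]
opening: 0.0854
grip_force: 0.0
```

```bash
python3 -c "
from h import *
o=status.get_obs();print(o['t'],o['tool_pos'])
im,c=cam('scene');a=cv2.resize(im[140:240,205:305],(580,580),interpolation=cv2.INTER_CUBIC)
g=im.astype(float).mean(2)
for k in (246,248,250,252): print(k,g[184:212,k].astype(int).tolist())
im2,_=cam('top');b=cv2.resize(im2[170:260,80:190],(220,180),interpolation=cv2.INTER_CUBIC)
a=a.copy();out=np.zeros((580,800,3),np.uint8);out[:,:580]=a;out[:180,580:]=b
out[200:380,580:]=cv2.resize(im[260:380,310:440],(220,180));cv2.imwrite('pics/fin.png',out)"
```

```text
51.95 [0.40510118 0.20069188 0.26640943]
246 [86, 85, 105, 181, 89, 82, 84, 79, 78, 164, 89, 83, 85, 79, 103, 86, 87, 86, 79, 166, 89, 87, 84, 72, 151, 92, 87, 91]
248 [89, 86, 100, 189, 89, 81, 85, 85, 76, 92, 80, 85, 84, 81, 94, 83, 87, 87, 82, 90, 123, 87, 86, 82, 92, 84, 85, 85]
250 [87, 86, 115, 170, 91, 84, 84, 80, 84, 92, 86, 86, 83, 81, 95, 86, 88, 84, 84, 90, 91, 85, 86, 83, 94, 84, 87, 88]
252 [88, 82, 153, 129, 85, 84, 84, 74, 80, 93, 86, 84, 84, 75, 97, 88, 84, 84, 81, 91, 88, 86, 86, 84, 95, 86, 88, 88]
```

View pics/fin.png

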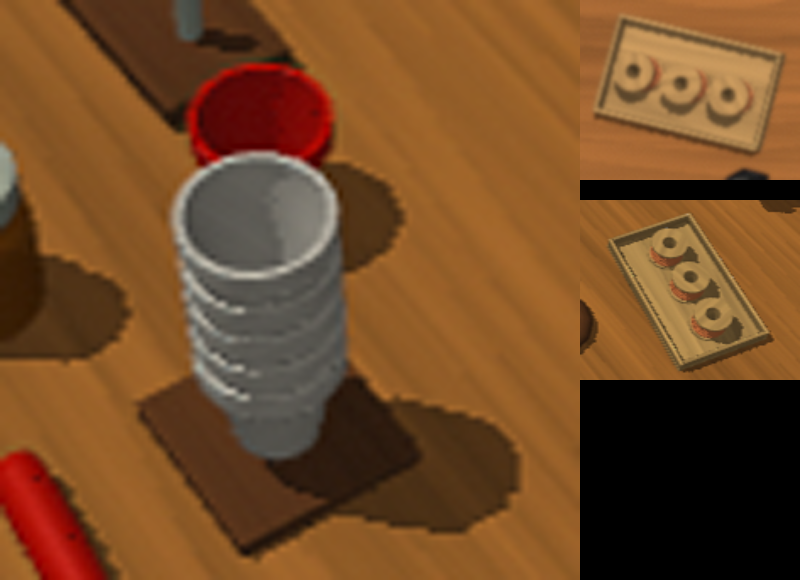

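The final view shows all three bobbins flat in the tray, and the four nested cups upright with gaps at every rim. To check the top gap more closely, I'm casting rays from the rim edge pixels over many columns onto the rim cylinder.

```bash
python3 -c "
from h import *
im,c=cam('scene');M,f,cx,cy=c;g=im.astype(float).mean(2);p=M[:3,3]
C=np.array([.6335,-.052]);zs=[]
for u in range(239,266):
    col=g[:,u]
    for v in range(182,213):
        if col[v]>col[v-1]+4 and col[v]>=col[v+1]:
            a=col[v-1:v+2]-min(col[v-1:v+2]);vv=v+(a[2]-a[0])/a.sum()
            r=M[:3,:3]@np.array([(u-cx)/f,-(vv-cy)/f,-1])
            d=r[:2];q=p[:2]-C;A=d@d;B=q@d;D=B*B-A*(q@q-.0315**2)
            if D>0: zs.append((p+r*(-B-D**.5)/A)[2]*1000)
zs=np.array(zs);h,e=np.histogram(zs,np.arange(60,165,2));print([(int(b),int(n)) for b,n in zip(e,h)])
ctr=np.array([72,91,111,131,151.])
for k in ctr:
    s=zs[abs(zs-k)<7];print(k,len(s),np.median(s).round(1),s.mean().round(1),s.std().round(1))
"
```

```text
[(60, 1), (62, 2), (64, 1), (66, 1), (68, 0), (70, 3), (72, 8), (74, 5), (76, 3), (78, 2), (80, 1), (82, 0), (84, 1), (86, 2), (88, 3), (90, 5), (92, 6), (94, 4), (96, 1), (98, 3), (100, 0), (102, 1), (104, 0), (106, 0), (108, 6), (110, 2), (112, 9), (114, 2), (116, 2), (118, 3), (120, 0), (122, 1), (124, 0), (126, 0), (128, 7), (130, 5), (132, 3), (134, 3), (136, 1), (138, 2), (140, 0), (142, 2), (144, 2), (146, 0), (148, 0), (150, 3), (152, 4), (154, 6), (156, 2), (158, 5), (160, 0), (162, 0)]
72.0 22 73.8 73.5 3.0
91.0 22 91.7 91.6 3.2
111.0 21 112.6 112.2 2.7
131.0 19 131.4 131.6 2.5
151.0 17 153.8 152.9 3.4
```

The rim heights give steps of about 18.1, 20.6, 19.4 and 21.3 mm, all inside 15.5 to 23 mm. That matches the push forces and the TCP height. I won't regrip: closing the pads pushes downward and could jam the stack. Handing in.

```bash
python3 -c "
from station import order
print(order.finish_job())"
```

```text
the job is handed in; nothing more can be done
None
```

I nested all four cups in the fixed cup with gaps of about 4 to 7 mm by camera, stood all three bobbins flat in the tray, and handed the job in at about 52 s; no verdict was shown.

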